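# Rescue the bottles from a dead incubator shaker

### The job

The power has failed and the incubator shaker has locked itself with culture bottles inside. Flip up the guard on its main switch so that it stays open and, with the lid still shut, turn the switch fully to off; then push the release rod through the emergency slot to press the hidden latch so that the lid springs open. Stand all the bottles upright in the grey carrier without ever tipping one over, lay the rod in the blue tool tray, shut the guard over the switch again, leave the lid open and do not disturb the jar, the ring lid or the vial.

Things in the scene. Friction and masses are not known exactly. Their poses are not given: they have to be found in the camera images.
- shaker: bench incubator shaker, fixed: blue casing 340 (x) x 305 (y) x 130 mm high with a white deck on top. Origin: centre of its underside; its x axis runs from its front (near the robot) to its rear, y to its left, z up. The front 90 mm of the deck carries a dark display (right) and the guarded main switch (left); behind them a clear dome lid, 48 mm high, covers the well with the bottles.
- well (a point): middle of the platform in the shaker's well, 65 mm below the deck and 65 mm above the bench, where the bottles stand in six cells of about 72 mm, parted by bars 25 mm high. Cell centres lie at x = -42 and +42 mm, y = -76, 0 and +76 mm from this point (axes as the shaker's). The lid's hinge is 95 mm behind it.
- guard (a joint): hinge of the amber flip guard over the main switch, rad: 0 = shut on the deck, 1.65 = fully open (standing up, just past upright, left of the switch). Stiff hinge (0.06 N m): it stays at whatever angle it is left, so it must be pushed all the way to open or to shut it.
- guard_hinge (a point): middle of the guard's hinge line, which runs along the shaker's x axis at deck height, 102 mm left of and 125 mm in front of the shaker's origin. The shut guard is a clear box 72 (x) x 60 (y) mm, lying from the hinge to the right, its top 46 mm above the deck.
- guard_tab (a point): middle of the orange lifting tab on the guard's top edge, on the side away from the hinge: 30 mm (x) x 24 mm (out from the guard's wall) x 6 mm thick; this point is 12 mm out from the wall, 74 mm to the right of the hinge line and 43 mm above it when shut. Can be pinched by its two ends, 30 mm apart along the shaker's x. Turns with the guard.
- main_switch (a joint): angle of the red rotary main switch under the guard, rad: near 0 = on (green dot), 1.047 = off (red dot, at its stop). It grows anticlockwise seen from above; stiff (0.04 N m), stays where left.
- slot (a point): mouth of the emergency release slot, in the right flank (the face to the shaker's -y) of the casing, 100 mm in front of the shaker's origin, centre 96 mm above the bench; 16 mm wide (x), 26 mm tall, with a yellow bezel, and a yellow mark on the deck edge above it. The slot runs straight in along the shaker's +y for 90 mm. Axes as the shaker's.
- latch (a joint): travel of the hidden lid latch tab, m: 0 = at rest, its face 35 mm behind the slot's mouth; pushed inward (shaker's +y) it gives way up to 0.011. At about 0.007 it lets go of the lid. Sprung: 3 N to start, 7 to 8 N at full travel; springs back.
- lid (a joint): angle of the clear lid, rad: 0 = shut and latched, 2.0 = fully open, leaning back. Hinged along the shaker's y at its rear, 100 mm behind the shaker's origin at deck height. Gas-sprung: once the latch lets go it rises to fully open by itself in 1 to 2 s and stays there, its front edge then about 320 mm above the bench, behind the well.
- rod_grip (a point): centre of the square red handle (75 x 16 x 16 mm) of the loose release rod, 70 g. The rod lies along this point's x axis: a steel shaft of 8 mm diameter and 100 mm length leaves the handle towards +x. Balance point 18 mm ahead of this point. It starts lying on the bench.
- rod_tip (a point): end of the release rod's shaft, 137.5 mm along x from rod_grip.
- tool_tray: flat blue tool tray, fixed, outside 95 (x) x 225 (y) x 18 mm high, walls 4 mm, floor 4 mm thick. Origin: centre of its underside.
- carrier: grey open bottle carrier, fixed, outside 255 (x) x 175 (y) x 45 mm high, walls 5 mm, floor 5 mm thick, empty at the start. Origin: centre of its underside; the inside is 245 x 165 mm.
- jar_mid (a point): bystander: large white plastic jar with a red band, 84 mm diameter, 127 mm tall; point half-way up.
- ring_lid: bystander: red plastic ring lid, 84 mm outer diameter, 22 mm tall, on the bench; origin centre of its underside.
- vial: bystander: small clear vial with a teal cap, 28 mm diameter, 70 mm tall; origin centre of its underside.
- switch_grip (a point): grip point of the main switch, on its vertical axis, 30 mm above the deck (160 mm above the bench) and 32 mm right of the guard's hinge line. The switch is a bar 42 mm long, 13 mm wide, 26 mm tall, its top 40 mm above the deck. The bar lies along this point's x axis, which turns with the switch.
- bottle0_center (a point): culture bottle (may be absent), white, 56 mm diameter, 95 mm tall, about 140 g, with a teal screw cap of 40 mm diameter and 21 mm height at the top; point half-way up, 47.5 mm above its underside. Starts standing in one cell of the shaker's well.
- bottle1_center (a point): another such bottle (may be absent); same point.
- bottle2_center (a point): another such bottle (may be absent); same point.
- bottle3_center (a point): another such bottle (may be absent); same point.
- bottle4_center (a point): another such bottle (may be absent); same point.
- bottle5_center (a point): another such bottle (may be absent); same point.
Mind the look-alikes: they are no part of the job. Of the things that look like the part that bears rod_grip, the largest one is meant.

How it is judged (in metres and radians):
On the way, in this order (a step that is already met when the one before it is completed fails the run):
1. the guard is flipped up and stays open, the lid still shut (value of joint guard above 1.2 rad and value of joint main_switch below 0.9 rad and value of joint lid below 0.1 rad), for 0.2 s.
2. the main switch is turned off, the lid still shut (value of joint main_switch above 0.95 rad and value of joint lid below 0.1 rad), for 0.2 s.
3. the hidden latch is pressed with the rod through the slot (value of joint latch above 0.005 m and y of rod_tip in the frame of slot above 0.03 m and x of rod_tip in the frame of slot between -0.01 and 0.01 m), for 0.02 s.
4. the lid has sprung open (value of joint lid above 1.5 rad), for 0.2 s.
At the end, for the whole second after the job is handed in: every bottle present stands at rest on the carrier's floor (tilt under 0.12 rad); the rod lies flat in the tool tray (handle centre and tip inside its walls); main switch above 0.95 rad; guard shut (under 0.12 rad); lid open (above 1.5 rad) (x of bottle0_center in the frame of carrier between -0.11 and 0.11 m and y of bottle0_center in the frame of carrier between -0.07 and 0.07 m and z of bottle0_center in the frame of carrier between 0.046 and 0.06 m and angle between each of bottle0_center, bottle1_center, bottle2_center, bottle3_center, bottle4_center, bottle5_center's own z axis and vertical below 0.12 rad and linear speed of each of bottle0, bottle1, bottle2, bottle3, bottle4, bottle5, rod below 0.03 m/s and x of bottle1_center in the frame of carrier between -0.11 and 0.11 m and y of bottle1_center in the frame of carrier between -0.07 and 0.07 m and z of bottle1_center in the frame of carrier between 0.046 and 0.06 m and x of bottle2_center in the frame of carrier between -0.11 and 0.11 m and y of bottle2_center in the frame of carrier between -0.07 and 0.07 m and z of bottle2_center in the frame of carrier between 0.046 and 0.06 m and x of bottle3_center in the frame of carrier between -0.11 and 0.11 m and y of bottle3_center in the frame of carrier between -0.07 and 0.07 m and z of bottle3_center in the frame of carrier between 0.046 and 0.06 m and x of bottle4_center in the frame of carrier between -0.11 and 0.11 m and y of bottle4_center in the frame of carrier between -0.07 and 0.07 m and z of bottle4_center in the frame of carrier between 0.046 and 0.06 m and x of bottle5_center in the frame of carrier between -0.11 and 0.11 m and y of bottle5_center in the frame of carrier between -0.07 and 0.07 m and z of bottle5_center in the frame of carrier between 0.046 and 0.06 m and x of rod_grip in the frame of tool_tray between -0.046 and 0.046 m and y of rod_grip in the frame of tool_tray between -0.111 and 0.111 m and z of each of rod_grip, rod_tip in the frame of tool_tray below 0.022 m and x of rod_tip in the frame of tool_tray between -0.046 and 0.046 m and y of rod_tip in the frame of tool_tray between -0.111 and 0.111 m and value of joint main_switch above 0.95 rad and value of joint guard below 0.12 rad and value of joint lid above 1.5 rad); the robot touches nothing.
It fails at once if the jar is disturbed (moved over 30 mm) (distance of jar_mid from where it was at the start of the episode above 0.03 m).
It fails at once if the ring lid is disturbed (moved over 30 mm) (distance of ring_lid from where it was at the start of the episode above 0.03 m).
It fails at once if the vial is disturbed (moved over 30 mm) (distance of vial from where it was at the start of the episode above 0.03 m).
It fails at once if a bottle is tipped over (tilt above 0.7 rad) (angle between any of bottle0_center, bottle1_center, bottle2_center, bottle3_center, bottle4_center, bottle5_center's own z axis and vertical above 0.7 rad).
Of bottle0, bottle1, bottle2, bottle3, bottle4, bottle5 only 2 to 4 are there at a start; the rules pass over those that are not, and their reading is None.
At some moment in a run one of rod may be knocked a few centimetres aside while the robot is not near it.
It also fails if it takes over 210 s, if anything falls off the work surface, if the arm or the gripper's body presses on something with over 40 N, if the wrist force passes 120 N, or if a joint passes its speed limit or range.

### The arm

A 6-joint arm with a two-finger parallel gripper is mounted at the origin on the work surface. World frame = base frame: x ahead of the robot, y to its left, z up, the work surface at z = 0. Lengths are in mm, angles in degrees, forces in N, time in s.
With the tool pointing down it reaches from about 350 to 850 mm from the base axis. Payload 8.1 kg.
Tool frame: the origin (TCP) lies midway between the tips of the shut fingers; the grasp point (between the pads) lies 19 mm behind it; z points along the fingers, x is the direction in which the jaws open and shut, and the axes are right-handed (so a half turn about z gives the same grasp; the last joint's range is limited). The gripper opens to 85 mm and grips with 20 to 120 N. Pads are 22 mm wide; open, the fingers measure 114 mm over their backs; the gripper's body (76 mm by 85 mm) begins 54 mm behind the grasp point. The pads swing forward as they close: fully open they stand 13 mm farther back than shut.
Start: joints at [-72.273, 7.471, 85.268, -0, 87.261, -4.893], TCP at [230.794, -553.841, 231.292] pointing down, gripper open.
Joint ranges: [-169.43, 169.43], [-51.17, 129.36], [1.28, 143.12], [-76.62, 256.62], [0, 156.53], [-152.29, 152.29]. Speed limits (degrees/s): [136.94, 136.94, 159.86, 180, 180, 180].

### API

Orientations are given as [roll, pitch, yaw] about the fixed x, y, z axes, in that order (R = Rz(yaw) Ry(pitch) Rx(roll)).
In Python, from bench import monitor, cams, r gives the robot as it stands.
- The arm moves only by the tool jog_arm, never from a script. Its arguments are lists of equal length, an entry for each row: "offset": the shift along the tool's x, y, z in mm, a list of three; "delta_rot": the turn, a rotation vector about the tool's x, y, z in degrees, a list of three; "jaw": the opening in per cent of the stroke, from 0 (shut) to 100 (fully open). In form: {"offset": [[x, y, z], ...], "delta_rot": [[rx, ry, rz], ...], "jaw": [jaw, ...]}. A call has 1 to 20 rows; each row shifts and turns the pose as measured when the row begins, along the tool's axes as they then stand; what a row does not reach is not made up. A row lasts 1/10 s, in which the tool goes at most 50 mm and 8.59 degrees, less where a joint would pass 70% of its speed; a pose out of reach is approached as far as the arm can. A call is refused whole if a number of a shift passes 50 or a number of a turn 8.59, either way. A call with a gripper value outside its range is refused whole. The fingers move at their own pace and stop on an object; "newtons" is the grip in N (left out, the last holds). Time passes only in rows, so rows that do not move let the fingers close. It gives the time, the measured TCP pose, the force and the opening at its end, in the units of the state.
- monitor.sense(): the state, without advancing time (a new reading comes with each control period).
- cams.snapshot(name): name is "scene" or "top" or "wrist"; returns (picture, depth): 480x640x3 uint8, red, green, blue; 480x640 float32, mm along the optical axis (not along the pixel's ray), 0 where there is no reading.
- cams.camera_model(name): a dict with "K" (3x3 intrinsics, pixels), "k1" (the pictures are not rectified: a ray, as slopes to the right and down, at radius r is drawn at 1 + k1 r^2 times it, then the intrinsics apply), "camera_from_world" (4x4, takes a point from world to camera coordinates). Camera axes: x right, y down, z forward; pixel columns grow to the right and rows downward; lengths in mm; the calibration is good to about 2 mm. A picture is of the moment at which its call begins: read the wrist's pose just before it. camera_model takes no time and is no camera call; for the wrist camera it gives the pose at the moment of the call.
- r.hand_in(): hands the job in, once; it reports no verdict.
The state is a dict: "time": time; "joint_pos": joint angles; "qd": joint speeds; "joint_efforts": joint torques, N m; "tool_pos": TCP position; "tcp_rot": TCP orientation; "ft_force": force on the tool from outside, world axes, zero at the start; "wrist_torque": the same for the moment, N m; "finger_gap": finger opening in mm.
Only numpy, scipy, OpenCV 4.12 (cv2) and the standard library are available. Lean on these libraries where they do the work, as an engineer would, in place of code of your own. Each camera call takes 0.05 s, during which the arm holds its last target.

## Working session

There is one attempt and no reset: what is moved stays moved. The work goes in short steps, Python scripts to look and compute and a tool call to move; the robot and the scene stay as the last step left them, time stands still between calls to the robot, and variables do not carry over. Pictures are saved under pics/ and viewed, and the job is handed in when it is done.

Besides the shell and the picture viewer there is one more tool, called after ">>>" as a command line: name --argument value ..., lists and objects as JSON in quotes. jog_arm: Moves the arm, as the interface text tells. Its arguments: {"type":"object","properties":{"offset":{"type":"array","items":{"type":"array","items":{"type":"number"}}},"delta_rot":{"type":"array","items":{"type":"array","items":{"type":"number"}}},"jaw":{"type":"array","items":{"type":"number"}},"newtons":{"type":"number"}},"required":["offset","delta_rot","jaw"]}

```bash
ls; mkdir -p pics; cat > h.py <<'E'
import numpy as np, cv2
from bench import monitor, cams, r
def snap(n, fn=None):
    m=cams.camera_model(n); p,d=cams.snapshot(n)
    if fn: cv2.imwrite('pics/'+fn, cv2.cvtColor(p,cv2.COLOR_RGB2BGR))
    return p,d,m
E
python3 - <<'E'
from h import *
s=monitor.sense(); print(s)
for n in ['scene','top','wrist']:
    p,d,m=snap(n,n+'0.png'); np.savez('pics/%s0.npz'%n,p=p,d=d,K=m['K'],k1=m['k1'],T=m['camera_from_world'])
    print(n,m)
E
```

```text
pics
{'time': 0.0, 'joint_pos': array([-7.22731979e+01,  7.51588586e+00,  8.53320872e+01, -6.06922848e-04,
        8.72611565e+01, -4.89526753e+00]), 'qd': array([ 0.06025166, -0.01850714, -0.03533063,  0.06656565, -0.09380746,
       -0.00795362]), 'joint_efforts': array([-4.03447684e-04, -5.69404364e+01, -5.00553453e+01, -2.29592606e-04,
        1.48297870e-02, -2.14115829e-05]), 'tool_pos': array([ 230.61204735, -553.29410403,  230.20941623]), 'tcp_rot': array([-1.79991291e+02,  1.08783229e-01, -6.73778925e+01]), 'ft_force': array([ 1.02656129, -0.22993258, -0.0627127 ]), 'wrist_torque': array([ 0.03397642,  0.01946683, -0.01856018]), 'finger_gap': 85.5467170997521}
scene {'K': array([[488.66875012,   0.        , 317.23273819],
       [  0.        , 488.66875012, 238.65233842],
       [  0.        ,   0.        ,   1.        ]]), 'k1': 0.03462356276929291, 'camera_from_world': array([[-8.16680739e-01,  5.77085126e-01, -2.30816162e-03,
         4.44028659e+02],
       [ 4.11428645e-01,  5.79432608e-01, -7.03551223e-01,
        -3.86205186e+01],
       [-4.04671522e-01, -5.75526376e
[... 548 characters left out ...]
8247658e-02, -9.91852711e-01,
         1.25477491e+03],
       [ 0.00000000e+00,  0.00000000e+00,  0.00000000e+00,
         1.00000000e+00]])}
wrist {'K': array([[384.03248721,   0.        , 316.37449921],
       [  0.        , 384.03248721, 245.26088069],
       [  0.        ,   0.        ,   1.        ]]), 'k1': -0.07252586775826689, 'camera_from_world': array([[ 3.84743634e-01, -9.23022888e-01, -1.04134344e-03,
        -5.99146277e+02],
       [-8.86168730e-01, -3.69696860e-01,  2.79337099e-01,
        -3.53329072e+01],
       [-2.58219517e-01, -1.06550364e-01, -9.60192533e-01,
         3.78781389e+02],
       [ 0.00000000e+00,  0.00000000e+00,  0.00000000e+00,
         1.00000000e+00]])}
```

View pics/scene0.png

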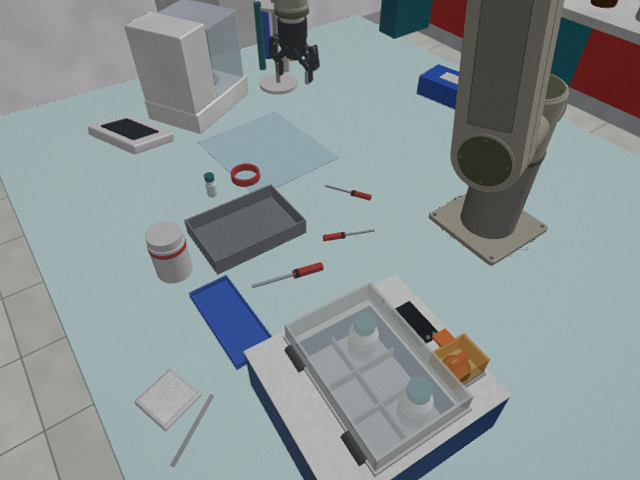

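View pics/top0.png

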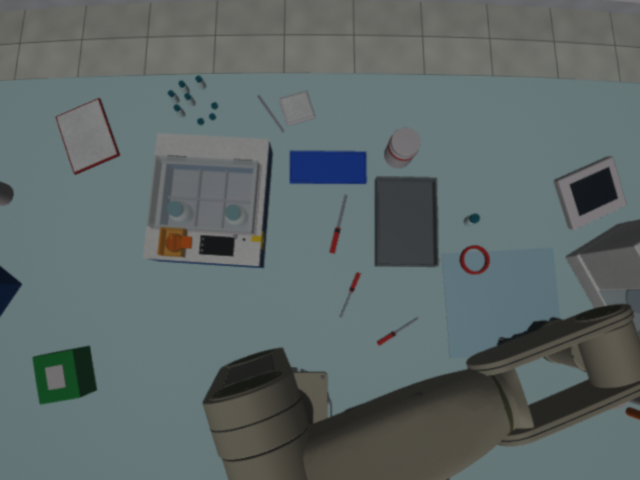

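View pics/wrist0.png

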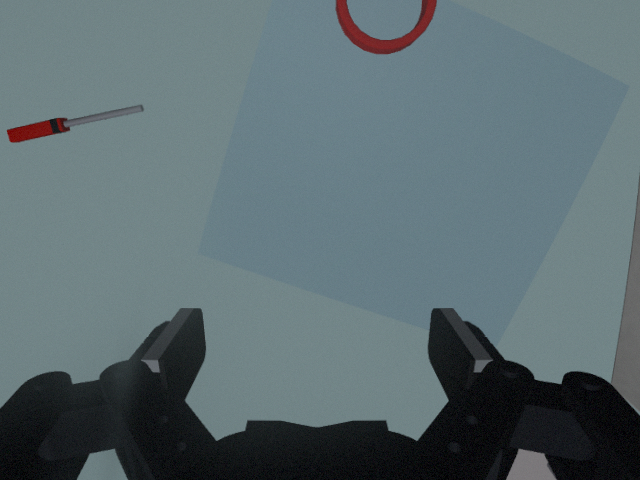

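```bash
cat >> h.py <<'E'
def ray(m,uv):
    K=np.array(m['K']);k1=float(m['k1']);T=np.array(m['camera_from_world'])
    uv=np.atleast_2d(np.float64(uv))
    n=cv2.undistortPoints(uv.reshape(-1,1,2),K,np.array([k1,0,0,0.])).reshape(-1,2)
    # iterate to be exact
    d=np.c_[n,np.ones(len(n))]
    R=T[:3,:3]; c=-R.T@T[:3,3]
    return c,d@R
def onz(m,uv,z):
    c,d=ray(m,uv); t=(z-c[2])/d[:,2]; return c+t[:,None]*d
def proj(m,P):
    K=np.array(m['K']);T=np.array(m['camera_from_world']);P=np.atleast_2d(np.float64(P))
    q=P@T[:3,:3].T+T[:3,3]; n=q[:,:2]/q[:,2:]; n=n*(1+float(m['k1'])*(n**2).sum(1,keepdims=True))
    return n@K[:2,:2].T+K[:2,2]
def tri(obs):
    A=np.zeros((3,3));b=np.zeros(3)
    for m,uv in obs:
        c,d=ray(m,uv);d=d[0]/np.linalg.norm(d[0]);M=np.eye(3)-np.outer(d,d);A+=M;b+=M@c
    X=np.linalg.solve(A,b); res=[np.abs(proj(m,X)[0]-np.array(uv)).max() for m,uv in obs]
    return X,res
def cloud(m,d):
    v,u=np.mgrid[0:480,0:640]; uv=np.c_[u.ravel(),v.ravel()].astype(float)
    n=cv2.undistortPoints(uv.reshape(-1,1,2),np.array(m['K']),np.array([float(m['k1']),0,0,0.])).reshape(-1,2)
    q=np.c_[n,np.ones(len(n))]*d.reshape(-1,1); T=np.array(m['camera_from_world'])
    return ((q-T[:3,3])@T[:3,:3]).reshape(480,640,3)
def load(n):
    z=np.load('pics/%s.npz'%n); return z['p'],z['d'],dict(K=z['K'],k1=z['k1'],camera_from_world=z['T'])
E
python3 - <<'E'
from h import *
p,d,m=load('top0'); ps,ds,ms=load('scene0')
X=cloud(m,d); Xs=cloud(ms,ds)
def comps(p,X,mask,name,minA=40):
    n,l,st,ce=cv2.connectedComponentsWithStats(mask.astype(np.uint8))
    for i in range(1,n):
        if st[i,4]>=minA:
            P=X[l==i];P=P[np.abs(P[:,2])<400]
            print(name,st[i,:5],ce[i].round(1),'med',np.median(P,0).round(0), 'zmax',np.percentile(P[:,2],98).round(0),'min',P.min(0).round(0),'max',P.max(0).round(0))
for nm,pp,XX in [('top',p,X),('scene',ps,Xs)]:
    hsv=cv2.cvtColor(pp,cv2.COLOR_RGB2HSV);h,s,v=cv2.split(hsv)
    comps(pp,XX,((h<5)|(h>174))&(s>150)&(v>80),nm+' red')
    comps(pp,XX,(h>=6)&(h<=18)&(s>150)&(v>80),nm+' orange')
    comps(pp,XX,(h>=20)&(h<=32)&(s>150),nm+' yellow',5)
    comps(pp,XX,(h>=112)&(h<=125)&(s>150),nm+' blue')
    comps(pp,XX,(h>=80)&(h<=100)&(s>100)&(v<190),nm+' teal',30)
for n,pp,box,k in [('top',p,(110,120,330,280),3),('scene',ps,(240,270,520,480),2.6)]:
    x0,y0,x1,y1=box
    c=cv2.resize(pp[y0:y1,x0:x1],None,fx=k,fy=k,interpolation=cv2.INTER_CUBIC)
    cv2.imwrite('pics/%s_c.png'%n,cv2.cvtColor(c,cv2.COLOR_RGB2BGR))
E
```

```text
top red [331 232   8  21  73] [334.1 241.7] med [ 474. -130.   16.] zmax 22.0 min [ 446. -142.    9.] max [ 503. -122.   23.]
top red [462 246  27  28 147] [475.3 258.9] med [ 425. -540.   21.] zmax 25.0 min [ 384. -574.   12.] max [ 462. -496.   26.]
top red [352 274   7  14  40] [355.1 280.5] med [ 365. -189.   14.] zmax 18.0 min [ 346. -198.    7.] max [ 383. -181.   20.]
top red [378 334  14  11  46] [384.4 338.9] med [ 200. -271.   12.] zmax 16.0 min [ 187. -291.    6.] max [ 214. -253.   17.]
top orange [158 228  33  28 709] [172.9 241.8] med [457. 283. 175.] zmax 179.0 min [423. 237. 154.] max [492. 320. 183.]
top yellow [252 236  11   6  52] [256.9 238.1] med [472.  75. 130.] zmax 135.0 min [465.  66.  98.] max [481.  88. 136.]
top blue [ 290  152   76   32 1822] [327.7 167.1] med [ 696. -114.    4.] zmax 18.0 min [ 648. -223.   -6.] max [744.  -3.  23.]
top teal [211 102   6   7  30] [213.7 105.2] med [890. 229.   9.] zmax 15.0 min [881. 222.   4.] max [901. 239.  15.]
top teal [470 214  10   9  67] [474.3 218.1] med [ 535. -521.   69.] zmax 73.0 min [ 524. -534.   59.] max 
[... 1047 characters left out ...]
.    98.] max [ 268. -613.  343.]
scene blue [234 359  12  10  43] [239.5 363.1] med [731.  -2.  14.] zmax 21.0 min [722. -17.   2.] max [742.   1.  22.]
scene teal [ 380    0   53   38 1629] [404.1  16.2] med [ -604. -1004.    76.] zmax 146.0 min [ -765. -1104.     4.] max [-548. -988.  156.]
scene teal [254   2  12  68 405] [259.7  35. ] med [ 113. -942.  204.] zmax 302.0 min [-1.000e+00 -1.129e+03  1.000e+00] max [ 124. -929.  305.]
scene teal [ 551   18   41   68 1569] [568.7  48.3] med [-667. -301.  186.] zmax 286.0 min [-767. -309.   24.] max [-54.  37. 396.]
scene teal [204 172  10  10  79] [208.8 176.7] med [ 536. -518.   70.] zmax 75.0 min [ 490. -613.    2.] max [ 547. -508.   76.]
```

View pics/top_c.png

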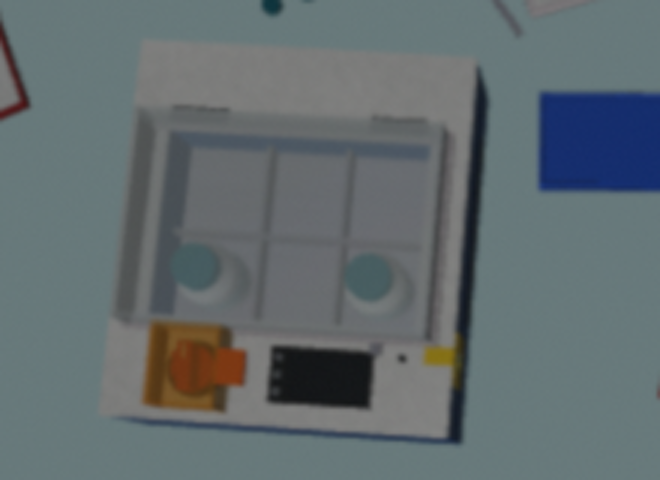

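View pics/scene_c.png

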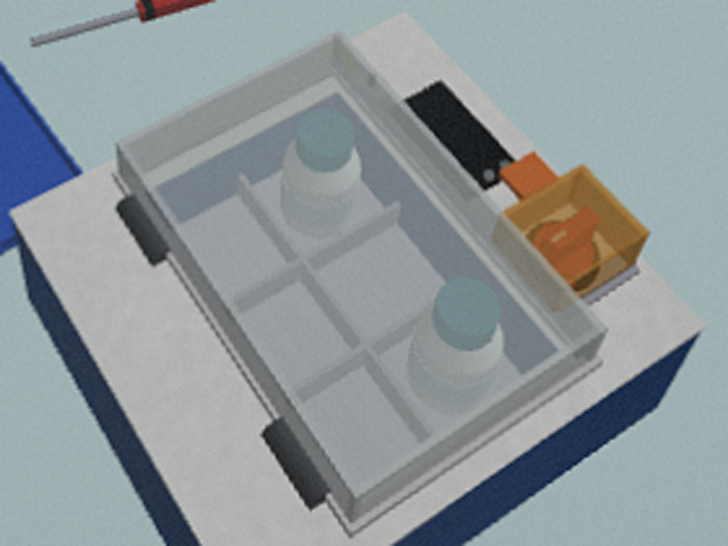

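```bash
python3 - <<'E'
from h import *
p,d,m=load('top0'); ps,ds,ms=load('scene0')
X=cloud(m,d)
c=np.array([(141,41),(475,62),(448,438),(100,416)])/3.+[110,120]
P=onz(m,c,130); print(P.round(1)); 
for a,b in [(0,1),(1,2),(2,3),(3,0)]: print(np.linalg.norm(P[a]-P[b]))
print('centre',P.mean(0), 'yaw',np.degrees(np.arctan2(*(P[0]-P[3])[[1,0]])),np.degrees(np.arctan2(*(P[1]-P[2])[[1,0]])),np.degrees(np.arctan2(*-(P[1]-P[0])[[0,1]]))-0, )
# mask-based deck: bright white
z=X[...,2]
mk=((np.abs(z-130)<8)).astype(np.uint8); mk[:,:120]=0;mk[:,300:]=0;mk[:120]=0;mk[280:]=0
mk=cv2.morphologyEx(mk,cv2.MORPH_OPEN,np.ones((3,3)))
Q=X[mk>0][:,:2].astype(np.float32); print(cv2.minAreaRect(Q),len(Q))
# scene corners
cs=np.array([(12,213),(404,13),(700,328)])/2.6+[240,270]
Ps=onz(ms,cs,130); print(Ps.round(1))
E
```

```text
[[758.  354.  130. ]
 [735.6  49.4 130. ]
 [399.1  68.  130. ]
 [417.5 373.5 130. ]]
305.44281944325127
337.0235469901316
306.13665946418246
340.98529936024113
centre [577.54585002 211.24312142 130.        ] yaw -3.2768860661294155 -3.1524696389701834 4.197919720282319
((581.023681640625, 212.02615356445312), (309.4222717285156, 344.74957275390625), 86.47004699707031) 5577
[[736.6  49.5 130. ]
 [397.7  70.1 130. ]
 [420.2 374.6 130. ]]
```

```bash
cat >> h.py <<'E'
from scipy.spatial.transform import Rotation as Ro, Slerp
def pose():
    s=monitor.sense(); return np.array(s['tool_pos']),Ro.from_euler('xyz',s['tcp_rot'],degrees=True),s
def rot(yaw,tilt=0):
    """tool down with tool-x at yaw; tilt (deg) about tool x"""
    return Ro.from_euler('z',yaw,degrees=True)*Ro.from_euler('x',180,degrees=True)*Ro.from_euler('x',tilt,degrees=True)
def plan(wps,start=None,vmax=40,wmax=7):
    """wps: list of (pos,Rot[,vmax]). prints rows in tool axes"""
    if start is None: p,R,s=pose()
    else: p,R=start
    O=[];D=[]
    for w in wps:
        q,S=np.array(w[0],float),w[1]; v=w[2] if len(w)>2 else vmax
        rv=(R.inv()*S).as_rotvec(degrees=True)
        n=max(1,int(np.ceil(np.linalg.norm(q-p)/v)),int(np.ceil(np.linalg.norm(rv)/wmax)))
        for i in range(n):
            Ri=R*Ro.from_rotvec(rv*i/n,degrees=True)
            O.append(np.round(Ri.inv().apply((q-p)/n),1).tolist()); D.append(np.round(rv/n,2).tolist())
        p,R=q,S
    O=[[0.0 if abs(x)<0.05 else x for x in o] for o in O];D=[[0.0 if abs(x)<0.02 else x for x in o] for o in D]
    print(len(O)); import json
    print('"offset":',json.dumps(O)); print('"delta_rot":',json.dumps(D))
def save(n,fn):
    p,d,m=snap(n,fn+'.png'); np.savez('pics/%s.npz'%fn,p=p,d=d,K=m['K'],k1=m['k1'],T=m['camera_from_world']); return p,d,m
E
python3 - <<'E'
from h import *
p,R,s=pose()
m=cams.camera_model('wrist'); T=m['camera_from_world']; c=-T[:3,:3].T@T[:3,3]
print(R.inv().apply(c-p), R.inv().apply(T[2,:3]))
plan([((420,-330,330),rot(-45)),((480,50,330),rot(-10)),((440,220,330),rot(-3.6))],vmax=48)
E
```

```text
[  -0.21033297  -71.90099737 -142.60031915] [6.47420797e-04 2.79513073e-01 9.60141668e-01]
20
"offset": [[-19.1, -37.2, -14.2], [-17.0, -38.2, -14.2], [-14.8, -39.1, -14.2], [-12.6, -39.9, -14.2], [-10.4, -40.5, -14.2], [-8.1, -41.1, -14.2], [-5.8, -41.4, -14.2], [-25.1, -34.6, 0.0], [-22.7, -36.2, 0.0], [-20.2, -37.7, 0.0], [-17.6, -38.9, 0.0], [-15.0, -40.0, 0.0], [-12.2, -41.0, 0.0], [-9.4, -41.7, 0.0], [-6.5, -42.2, 0.0], [-3.7, -42.6, 0.0], [-17.2, -40.1, 0.0], [-16.1, -40.6, 0.0], [-15.0, -41.0, 0.0], [-13.8, -41.4, 0.0]]
"delta_rot": [[0.0, 0.0, -3.2], [0.0, 0.0, -3.2], [0.0, 0.0, -3.2], [0.0, 0.0, -3.2], [0.0, 0.0, -3.2], [0.0, 0.0, -3.2], [0.0, 0.0, -3.2], [0.0, 0.0, -3.89], [0.0, 0.0, -3.89], [0.0, 0.0, -3.89], [0.0, 0.0, -3.89], [0.0, 0.0, -3.89], [0.0, 0.0, -3.89], [0.0, 0.0, -3.89], [0.0, 0.0, -3.89], [0.0, 0.0, -3.89], [0.0, 0.0, -1.6], [0.0, 0.0, -1.6], [0.0, 0.0, -1.6], [0.0, 0.0, -1.6]]
```

>>> jog_arm --offset '[[-19,-37,-14],[-17,-38,-14],[-15,-39,-14],[-13,-40,-14],[-10,-40,-14],[-8,-41,-14],[-6,-41,-14],[-25,-35,0],[-23,-36,0],[-20,-38,0],[-18,-39,0],[-15,-40,0],[-12,-41,0],[-9,-42,0],[-6,-42,0],[-4,-43,0],[-17,-40,0],[-16,-41,0],[-15,-41,0],[-14,-41,0]]' --delta_rot '[[0,0,-3.2],[0,0,-3.2],[0,0,-3.2],[0,0,-3.2],[0,0,-3.2],[0,0,-3.2],[0,0,-3.2],[0,0,-3.9],[0,0,-3.9],[0,0,-3.9],[0,0,-3.9],[0,0,-3.9],[0,0,-3.9],[0,0,-3.9],[0,0,-3.9],[0,0,-3.9],[0,0,-1.6],[0,0,-1.6],[0,0,-1.6],[0,0,-1.6]]' --jaw '[45,45,45,45,45,45,45,45,45,45,45,45,45,45,45,45,45,45,45,45]'

```text
time: 2.15
tool_pos: [426.7, 248.1, 329.8]
tcp_rot: [-179.5, 0.3, -1.4]
ft_force: [0.8, 0.2, -0.3]
finger_gap: 38.0
```

```bash
python3 - <<'E'
from h import *
p,d,m=save('wrist','w1'); print(pose()[2]['joint_pos'])
E
```

```text
[ 24.34177603 -10.13747042  92.44462886   0.81678782  97.77323867
  25.49531114]
```

View pics/w1.png

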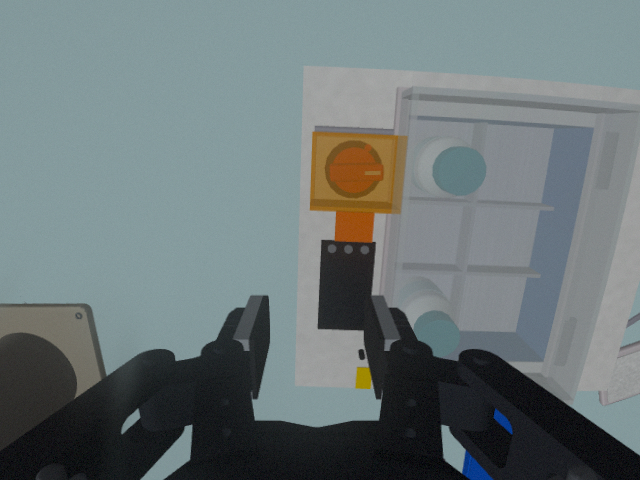

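```bash
python3 - <<'E'
from h import *
p,d,m=load('w1'); X=cloud(m,d)
print('deck corner', onz(m,[(303,66),(296,386)],130).round(1))
print('deck z', [X[y,x].round(1).tolist() for x,y in [(350,100),(310,280),(330,360),(355,226),(355,170)]])
hsv=cv2.cvtColor(p,cv2.COLOR_RGB2HSV);h,s,v=cv2.split(hsv)
print(hsv[226,355],hsv[150,320],hsv[378,363])
mk=((h>=5)&(h<=13)&(s>200)).astype(np.uint8); mk[:211]=0
n,l,st,ce=cv2.connectedComponentsWithStats(mk)
for i in range(1,n):
    if st[i,4]>50: print(st[i],ce[i],onz(m,ce[i],176))
r_=cv2.minAreaRect(np.argwhere(mk)[:,::-1].astype(np.float32)); b=cv2.boxPoints(r_); print(r_,onz(m,b,176).round(1))
mk=((h>=20)&(h<=32)&(s>150)).astype(np.uint8)
n,l,st,ce=cv2.connectedComponentsWithStats(mk)
for i in range(1,n):
    if st[i,4]>50: print('yel',st[i],ce[i],onz(m,ce[i],130))
# predictions
th=np.radians(-3.6); O=np.array([578.3,211.8])
def S(x,y,z): return np.r_[O+[x*np.cos(th)-y*np.sin(th),x*np.sin(th)+y*np.cos(th)],z]
for nm,P in dict(fl=(-170,152.5,130),fr=(-170,-152.5,130),tab=(-125,28,176),tabc=(-125,40,176),hinge=(-125,102,130),sw=(-125,70,170),slot=(-100,-152.5,96)).items():
    print(nm,S(*P).round(1),proj(m,S(*P)).round(1))
pt,dt,mt=load('top0'); ps,ds,ms=load('scene0')
# fine triangulation of tab: corners in scene
for n,(pp,mm) in dict(top=(pt,mt),scene=(ps,ms)).items():
    print(n,proj(mm,S(-125,28,176)).round(1))
x0,y0,x1,y1=(420,310,510,400)
c=cv2.resize(ps[y0:y1,x0:x1],None,fx=6,fy=6,interpolation=cv2.INTER_CUBIC); cv2.imwrite('pics/sc_g.png',cv2.cvtColor(c,cv2.COLOR_RGB2BGR))
E
```

```text
deck corner [[418.4 376.7 130. ]
 [400.7  68.8 130. ]]
deck z [[457.3, 348.5, 130.8], [418.9, 187.9, 131.8], [436.7, 100.9, 132.3], [457.5, 249.3, 174.6], [457.3, 293.5, 175.5]]
[ 14 230 155] [ 19 151 150] [ 26 255 159]
[335 212  39  30 670] [352.05522388 229.00597015] [[454.9894889  247.25228624 176.        ]]
((357.98492431640625, 334.5931396484375), (246.42361450195312, 38.93626022338867), 87.87889862060547) [[440.8 261.1 176. ]
 [471.3 261.6 176. ]
 [485.5  17.3 176. ]
 [447.3  16.7 176. ]]
yel [356 367  16  22 300] [363.16666667 378.00666667] [[470.93913828  77.03243553 130.        ]]
fl [418.2 374.7 130. ] [[302.9  68.6]]
fr [399.1  70.3 130. ] [[294.3 384.8]]
tab [455.3 247.6 176. ] [[352.5 228.6]]
tabc [456.1 259.6 176. ] [[353.4 213.7]]
hinge [460.  321.4 130. ] [[353.2 132.9]]
sw [457.9 289.5 170. ] [[355.2 174.5]]
slot [468.9  65.9  96. ] [[358.  368.5]]
top [[186.2 242.4]]
scene [[442.7 337. ]]
```

View pics/sc_g.png

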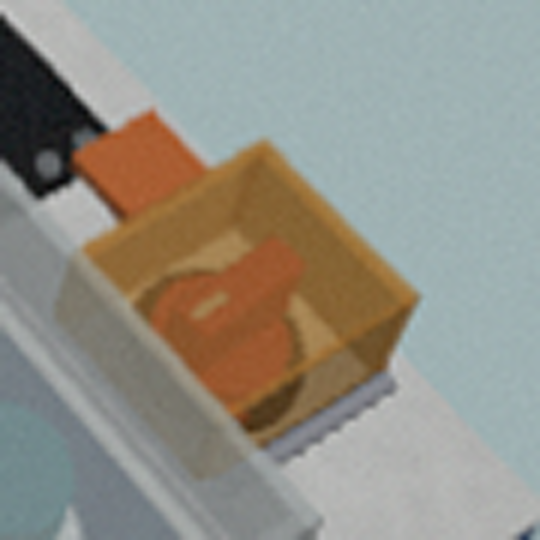

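```bash
cat >> h.py <<'E'
YAW=-3.6; O0=np.array([578.3,211.8])
def S(x,y,z):
    th=np.radians(YAW); return np.r_[O0+[x*np.cos(th)-y*np.sin(th),x*np.sin(th)+y*np.cos(th)],z]
def guardP(deg,r_y=78,r_z=43,back=10,k=0.5,x=-125):
    a=np.radians(deg); # point (right=r_y, up=r_z) rotated: right->up
    right=r_y*np.cos(a)-r_z*np.sin(a); up=r_y*np.sin(a)+r_z*np.cos(a)
    R=rot(YAW,-k*deg); P=S(x,102-right,130+up)
    return P+back*R.apply([0,0,1]),R
E
python3 - <<'E'
from h import *
P,R=guardP(0); print(P, pose()[0])
plan([(P+[0,0,70],R),(P,R,25)])
E
```

```text
[455.05363142 243.60145642 163.        ] [424.29099055 253.79813418 329.70831162]
6
"offset": [[10.6, 3.6, 32.1], [10.5, 3.3, 32.2], [10.5, 3.0, 32.2], [0.0, 0.0, 23.3], [0.0, 0.0, 23.3], [0.0, 0.0, 23.3]]
"delta_rot": [[-0.23, 0.15, 0.85], [-0.23, 0.15, 0.85], [-0.23, 0.15, 0.85], [0.0, 0.0, 0.0], [0.0, 0.0, 0.0], [0.0, 0.0, 0.0]]
```

>>> jog_arm --offset '[[11,4,32],[10,3,32],[10,3,32],[0,0,0],[0,0,0]]' --delta_rot '[[-0.2,0.2,0.8],[-0.2,0.2,0.8],[-0.2,0.2,0.8],[0,0,0],[0,0,0]]' --jaw '[48,48,48,48,48]'

```text
time: 2.7
tool_pos: [453.3, 248.4, 232.0]
tcp_rot: [-179.8, -0.2, -3.0]
ft_force: [-0.3, -0.0, 1.6]
finger_gap: 41.3
```

```bash
python3 - <<'E'
from h import *
save('wrist','w2')
P,R=guardP(0); print(P, pose()[0])
plan([(P+[0,0,20],R,25),(P,R,12)])
E
```

```text
[455.05363142 243.60145642 163.        ] [453.16322124 248.26123746 231.81507531]
4
"offset": [[1.0, 2.3, 24.4], [1.0, 2.3, 24.4], [0.0, 0.0, 10.0], [0.0, 0.0, 10.0]]
"delta_rot": [[-0.07, -0.1, 0.32], [-0.07, -0.1, 0.32], [0.0, 0.0, 0.0], [0.0, 0.0, 0.0]]
```

View pics/w2.png

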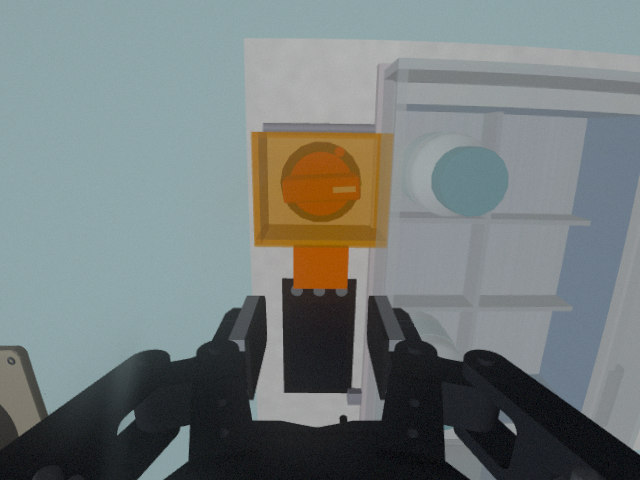

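>>> jog_arm --offset '[[1,2,24],[1,2,24],[0,0,10],[0,0,10],[0,0,0]]' --delta_rot '[[0,0,0.3],[0,0,0.3],[0,0,0],[0,0,0],[0,0,0]]' --jaw '[48,48,48,48,48]'

```text
time: 3.25
tool_pos: [459.5, 246.5, 172.3]
tcp_rot: [-179.5, -0.9, -3.5]
ft_force: [0.5, -0.6, -0.1]
finger_gap: 41.1
```

```bash
python3 - <<'E'
from h import *
save('wrist','w3')
P,R=guardP(0); print(P, pose()[0],pose()[2]['ft_force'])
E
```

```text
[455.05363142 243.60145642 163.        ] [460.05256513 246.7386547  173.42846459] [-0.43328469  0.45121101  0.42789763]
```

View pics/w3.png

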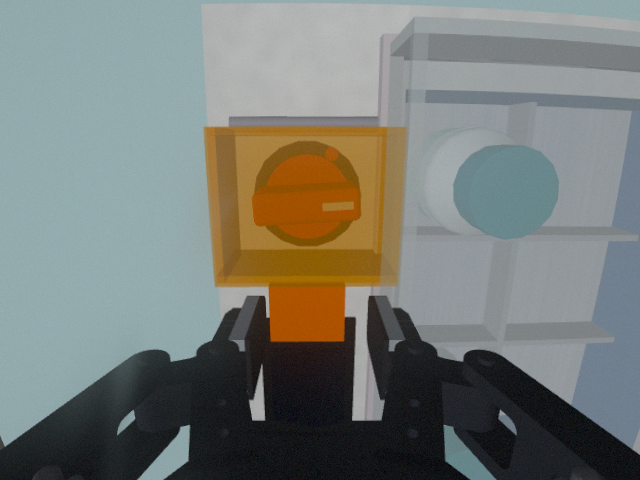

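```bash
python3 - <<'E'
from h import *
P,R=guardP(0)
plan([(P,R,6)])
E
```

```text
2
"offset": [[-2.5, 1.8, 5.2], [-2.4, 1.7, 5.2]]
"delta_rot": [[-0.29, -0.49, 0.03], [-0.29, -0.49, 0.03]]
```

>>> jog_arm --offset '[[-2.5,1.8,5],[-2.5,1.8,5],[0,0,0],[0,0,0]]' --delta_rot '[[-0.3,-0.5,0],[-0.3,-0.5,0],[0,0,0],[0,0,0]]' --jaw '[48,48,48,48]'

```text
time: 3.7
tool_pos: [456.0, 244.1, 165.8]
tcp_rot: [-180.0, -0.1, -3.5]
ft_force: [-0.8, -0.0, 0.8]
finger_gap: 40.8
```

```bash
python3 - <<'E'
from h import *
P,R=guardP(0); print(pose()[0])
plan([(P,R,6)])
E
```

```text
[455.98304367 244.07385865 165.76321902]
1
"offset": [[-0.9, 0.5, 2.8]]
"delta_rot": [[-0.04, -0.11, 0.08]]
```

Good. Close on the tab.

>>> jog_arm --offset '[[-1,0.5,2.5],[0,0,0],[0,0,0],[0,0,0],[0,0,0]]' --delta_rot '[[0,0,0],[0,0,0],[0,0,0],[0,0,0],[0,0,0]]' --jaw '[48,30,20,20,20]' --newtons 20

```text
time: 4.2
tool_pos: [455.4, 243.7, 163.5]
tcp_rot: [-179.9, -0.2, -3.5]
ft_force: [0.6, 0.6, 0.4]
finger_gap: 29.3
```

```bash
python3 - <<'E'
from h import *
print(pose()[0],pose()[2]['finger_gap'])
plan([(*guardP(t),20) for t in range(7,99,7)])
E
```

```text
[455.38646301 243.66602752 163.51556187] 29.341733080005845
14
"offset": [[-0.3, -5.1, -8.7], [0.0, -5.8, -8.8], [0.0, -6.3, -8.4], [0.0, -6.8, -8.0], [0.0, -7.3, -7.5], [0.0, -7.7, -7.0], [0.0, -8.1, -6.5], [0.0, -8.5, -6.0], [0.0, -8.8, -5.4], [0.0, -9.2, -4.8], [0.0, -9.4, -4.2], [0.0, -9.7, -3.6], [0.0, -9.9, -2.9], [0.0, -10.0, -2.3]]
"delta_rot": [[-3.56, -0.19, 0.07], [-3.5, 0.0, 0.0], [-3.5, 0.0, 0.0], [-3.5, 0.0, 0.0], [-3.5, 0.0, 0.0], [-3.5, 0.0, 0.0], [-3.5, 0.0, 0.0], [-3.5, 0.0, 0.0], [-3.5, 0.0, 0.0], [-3.5, 0.0, 0.0], [-3.5, 0.0, 0.0], [-3.5, 0.0, 0.0], [-3.5, 0.0, 0.0], [-3.5, 0.0, 0.0]]
```

>>> jog_arm --offset '[[0,-5,-9],[0,-6,-9],[0,-6.3,-8.4],[0,-6.8,-8],[0,-7.3,-7.5],[0,0,0]]' --delta_rot '[[-3.5,0,0],[-3.5,0,0],[-3.5,0,0],[-3.5,0,0],[-3.5,0,0],[0,0,0]]' --jaw '[20,20,20,20,20,20]'

```text
time: 4.8
tool_pos: [457.6, 278.4, 200.1]
tcp_rot: [161.7, -0.2, -3.7]
ft_force: [0.3, -3.1, 3.2]
finger_gap: 29.0
```

```bash
python3 - <<'E'
from h import *
p=pose();print(p[0],p[2]['finger_gap'],p[2]['tcp_rot'],p[2]['ft_force'])
for t in (21,28,35): print(t,guardP(t)[0])
save('wrist','w4')
plan([(*guardP(t),20) for t in range(40,105,7)])
E
```

```text
[457.64170418 278.43528233 200.08566306] 29.00405632498138 [161.72749614  -0.19926642  -3.74075841] [ 0.28292479 -3.10162082  3.17888011]
21 [456.23209602 262.33261499 188.26410933]
28 [456.74257998 270.44652508 194.88257113]
35 [457.29920056 279.29375588 200.42533043]
10
"offset": [[-0.4, -6.4, -6.1], [0.0, -8.0, -6.7], [0.0, -8.4, -6.1], [0.0, -8.7, -5.6], [0.0, -9.1, -5.0], [0.0, -9.4, -4.4], [0.0, -9.6, -3.8], [0.0, -9.8, -3.1], [0.0, -10.0, -2.5], [0.0, -10.1, -1.8]]
"delta_rot": [[-1.84, -0.11, -0.21], [-3.5, 0.0, 0.0], [-3.5, 0.0, 0.0], [-3.5, 0.0, 0.0], [-3.5, 0.0, 0.0], [-3.5, 0.0, 0.0], [-3.5, 0.0, 0.0], [-3.5, 0.0, 0.0], [-3.5, 0.0, 0.0], [-3.5, 0.0, 0.0]]
```

View pics/w4.png

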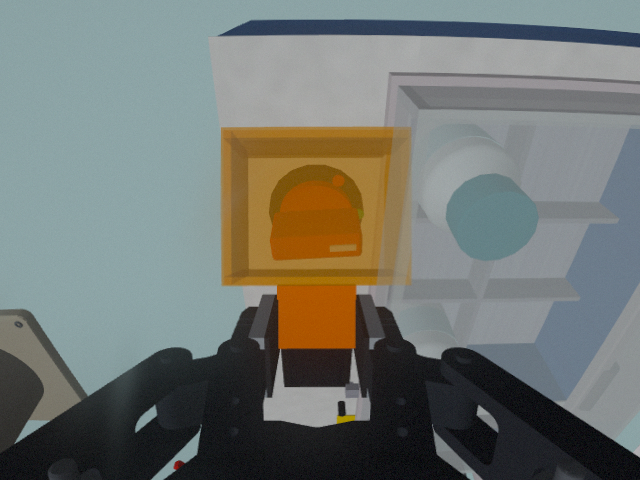

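>>> jog_arm --offset '[[0,-6.4,-6],[0,-8,-6.7],[0,-8.4,-6],[0,-8.7,-5.6],[0,-9,-5],[0,-9.4,-4.4],[0,-9.6,-3.8],[0,-9.8,-3.1],[0,-10,-2],[0,0,0],[0,0,0]]' --delta_rot '[[-1.8,0,0],[-3.5,0,0],[-3.5,0,0],[-3.5,0,0],[-3.5,0,0],[-3.5,0,0],[-3.5,0,0],[-3.5,0,0],[-3.5,0,0],[0,0,0],[0,0,0]]' --jaw '[20,20,20,20,20,20,20,20,20,20,20]'

```text
time: 5.95
tool_pos: [462.6, 356.9, 199.4]
tcp_rot: [131.7, 0.5, -4.5]
ft_force: [-1.9, 1.2, 4.7]
finger_gap: 29.4
```

```bash
python3 - <<'E'
from h import *
p=pose();print(p[0],p[2]['finger_gap'],p[2]['tcp_rot'],p[2]['ft_force'])
for t in (88,92,96,100): print(t,guardP(t)[0])
save('scene','s5')
E
```

```text
[462.59088009 356.85001762 199.35050138] 29.372321517609407 [131.67216197   0.54116029  -4.48141168] [-1.85586506  1.23972863  4.68517877]
88 [462.04253403 354.68688242 202.25976486]
92 [462.36888821 359.87413352 199.50522244]
96 [462.68181387 364.84794451 196.38667785]
100 [462.97973187 369.58321549 192.920257  ]
```

View pics/s5.png

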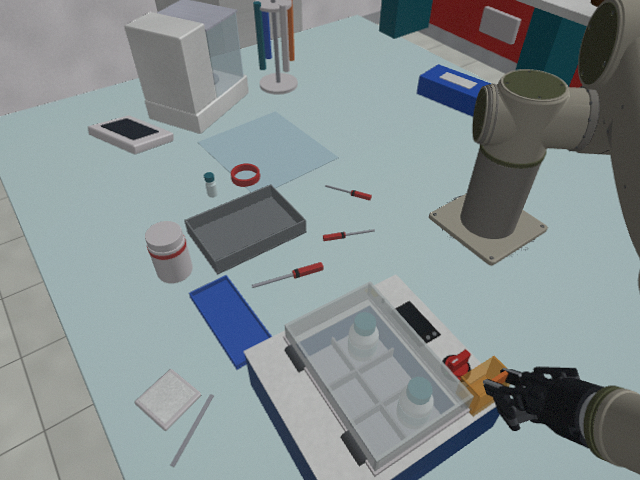

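>>> jog_arm --offset '[[0,-6,-1],[0,0,0],[0,0,0],[0,0,0],[0,0,-20],[0,0,-30],[0,0,-30],[0,0,0]]' --delta_rot '[[-2,0,0],[0,0,0],[0,0,0],[0,0,0],[0,0,0],[0,0,0],[0,0,0],[0,0,0]]' --jaw '[20,48,48,48,48,48,48,48]'

```text
time: 6.8
tool_pos: [469.8, 418.3, 248.4]
tcp_rot: [130.0, 1.0, -4.8]
ft_force: [0.4, -0.3, 0.4]
finger_gap: 41.1
```

```bash
python3 - <<'E'
from h import *
p=pose();print(p[0],p[2]['finger_gap'],p[2]['tcp_rot'],p[2]['ft_force'],p[2]['joint_pos'])
pp,d,m=save('wrist','w6'); ps,ds,ms=save('scene','s6'); pt,dt,mt=save('top','t6')
b=[(ps,(430,310,540,430),5,'a'),(pt,(130,200,290,300),4,'b')]
for im,(x0,y0,x1,y1),k,n in b: cv2.imwrite('pics/c6%s.png'%n,cv2.cvtColor(cv2.resize(im[y0:y1,x0:x1],None,fx=k,fy=k,interpolation=cv2.INTER_CUBIC),cv2.COLOR_RGB2BGR))
E
```

```text
[469.80713122 418.28300804 248.43759247] 41.14751739075359 [129.97949313   0.99198411  -4.80586284] [ 0.39642856 -0.33487111  0.40896719] [ 51.04482403  54.30405145  34.56574865 -33.7637058  130.76381775
  42.23088289]
```

View pics/c6a.png

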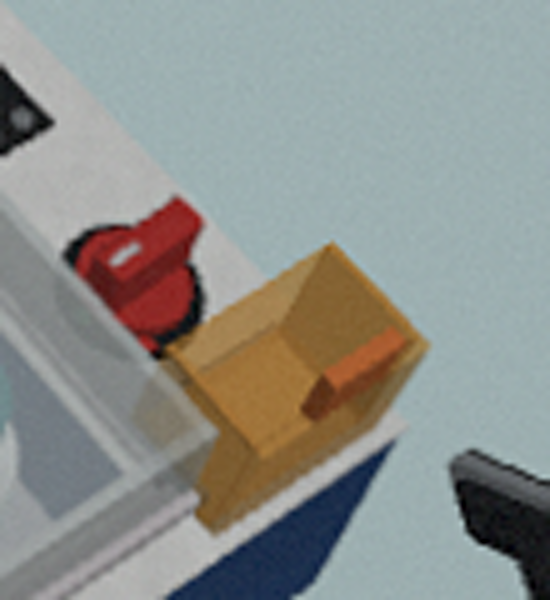

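View pics/c6b.png

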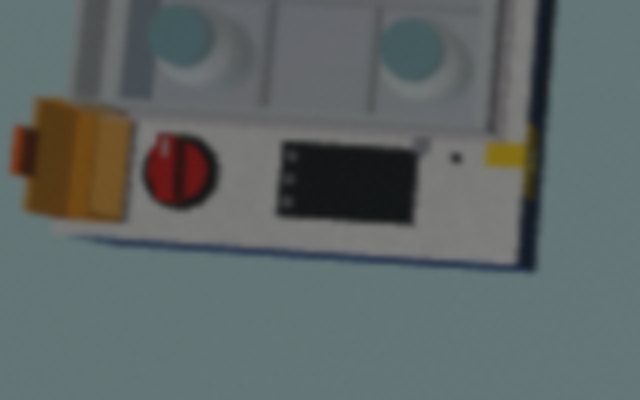

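```bash
python3 - <<'E'
from h import *
p,R,s=pose()
plan([((465,350,310),rot(-30),45),(np.r_[S(-125,70,0)[:2],260],rot(-93.6),45)])
ps,ds,ms=load('s6');pt,dt,mt=load('t6')
# switch knob centre: triangulate black ring centre
a=(np.array([180,172])/4+[130,200]); b=np.array([133,285])/5+[430,310]
print(onz(mt,a,132),onz(ms,b,132),S(-125,70,132), tri([(mt,a),(ms,b)]))
E
```

```text
19
"offset": [[0.0, 10.2, 1.0], [0.5, 10.2, 0.1], [0.9, 10.2, -0.9], [1.4, 10.0, -1.9], [1.8, 9.7, -2.9], [2.1, 9.2, -3.9], [2.5, 8.7, -4.8], [2.8, 8.1, -5.6], [3.0, 7.4, -6.4], [2.4, 5.6, 5.0], [3.0, 5.3, 5.0], [3.6, 4.9, 5.0], [4.1, 4.5, 5.0], [4.6, 4.0, 5.0], [5.0, 3.5, 5.0], [5.4, 2.9, 5.0], [5.6, 2.3, 5.0], [5.9, 1.7, 5.0], [6.0, 1.0, 5.0]]
"delta_rot": [[5.52, -1.11, 2.66], [5.52, -1.11, 2.66], [5.52, -1.11, 2.66], [5.52, -1.11, 2.66], [5.52, -1.11, 2.66], [5.52, -1.11, 2.66], [5.52, -1.11, 2.66], [5.52, -1.11, 2.66], [5.52, -1.11, 2.66], [0.0, 0.0, 6.36], [0.0, 0.0, 6.36], [0.0, 0.0, 6.36], [0.0, 0.0, 6.36], [0.0, 0.0, 6.36], [0.0, 0.0, 6.36], [0.0, 0.0, 6.36], [0.0, 0.0, 6.36], [0.0, 0.0, 6.36], [0.0, 0.0, 6.36]]
[[458.63630468 289.93420494 132.        ]] [[452.32268586 288.36948553 132.        ]] [457.94199531 289.51068593 132.        ] (array([457.05470985, 289.16002229, 138.20058037]), [np.float64(0.44964231394038734), np.float64(0.880731964698839)])
```

>>> jog_arm --offset '[[0,10,1],[0.5,10,0],[1,10,-1],[1.4,10,-2],[1.8,9.7,-3],[2,9,-4],[2.5,8.7,-5],[2.8,8,-5.6],[3,7.4,-6.4],[2.4,5.6,5],[3,5.3,5],[3.6,5,5],[4,4.5,5],[4.6,4,5],[5,3.5,5],[5.4,3,5],[5.6,2.3,5],[6,1.7,5],[6,1,5],[0,0,0]]' --delta_rot '[[5.5,-1.1,2.6],[5.5,-1.1,2.6],[5.5,-1.1,2.6],[5.5,-1.1,2.6],[5.5,-1.1,2.6],[5.5,-1.1,2.6],[5.5,-1.1,2.6],[5.5,-1.1,2.6],[5.5,-1.1,2.6],[0,0,6.4],[0,0,6.4],[0,0,6.4],[0,0,6.4],[0,0,6.4],[0,0,6.4],[0,0,6.4],[0,0,6.4],[0,0,6.4],[0,0,6.4],[0,0,0]]' --jaw '[36,36,36,36,36,36,36,36,36,36,36,36,36,36,36,36,36,36,36,36]'

```text
time: 8.95
tool_pos: [434.9, 260.6, 223.4]
tcp_rot: [178.4, 0.4, -99.1]
ft_force: [0.6, 0.4, 0.7]
finger_gap: 30.9
```

```bash
python3 - <<'E'
from h import *
p,R,s=pose();print(p,s['tcp_rot'],s['joint_pos'])
save('wrist','w7')
plan([(np.r_[S(-125,70,0)[:2],200],rot(-93.6),30)])
E
```

```text
[434.85507224 260.6168164  223.36275812] [178.42570547   0.40697326 -99.08189071] [ 24.26640462  -5.8734553   99.58000815   1.2065      87.38560816
 123.27618078]
2
"offset": [[-15.8, -9.5, 11.7], [-15.4, -10.0, 11.8]]
"delta_rot": [[0.77, 0.25, -2.63], [0.77, 0.25, -2.63]]
```

View pics/w7.png

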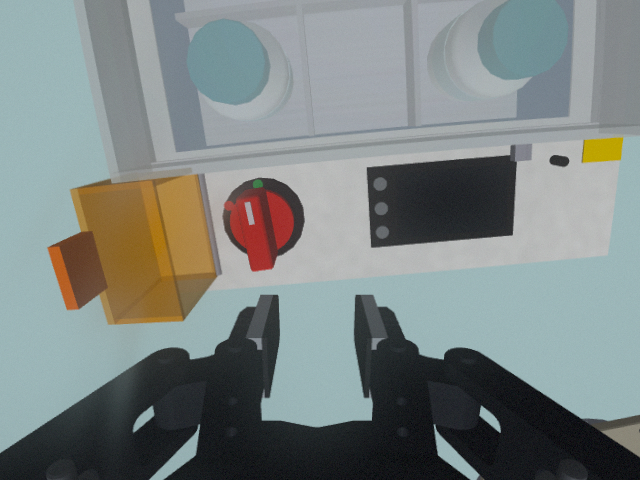

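```bash
python3 - <<'E'
from h import *
p,d,m=load('w7'); print(onz(m,[(264,219)],133), S(-125,70,0))
b=onz(m,[(248,193),(260,255)],170); print(b, np.degrees(np.arctan2(*(b[0]-b[1])[[1,0]])), b.mean(0))
X=cloud(m,d); print([X[y,x].round(0).tolist() for x,y in [(250,215),(258,245),(262,265),(285,200)]])
x0,y0,x1,y1=200,160,330,290
cv2.imwrite('pics/c7.png',cv2.cvtColor(cv2.resize(p[y0:y1,x0:x1],None,fx=4,fy=4,interpolation=cv2.INTER_CUBIC),cv2.COLOR_RGB2BGR))
E
```

```text
[[458.42205953 290.90245681 133.        ]] [457.94199531 289.51068593   0.        ]
[[481.28672338 289.49316089 170.        ]
 [447.46492398 290.14898304 170.        ]] -1.1108555343477515 [464.37582368 289.82107197 170.        ]
[[470.0, 291.0, 170.0], [453.0, 290.0, 170.0], [442.0, 290.0, 170.0], [469.0, 275.0, 140.0]]
```

View pics/c7.png

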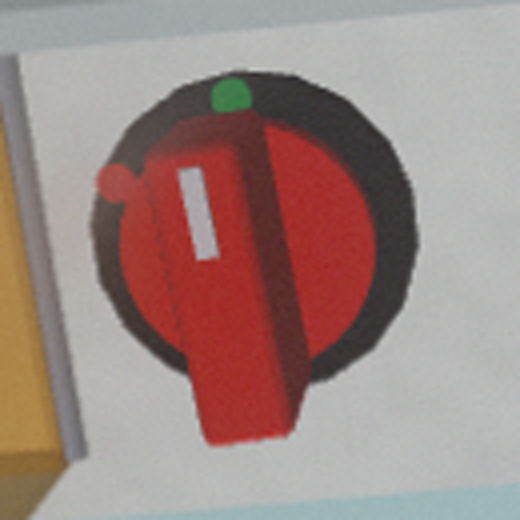

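>>> jog_arm --offset '[[-16,-10,6],[-15,-10,6],[0,0,0],[0,0,0]]' --delta_rot '[[0.8,0.2,-2.6],[0.8,0.2,-2.6],[0,0,0],[0,0,0]]' --jaw '[36,36,36,36]'

```text
time: 9.4
tool_pos: [457.8, 288.7, 210.4]
tcp_rot: [-179.9, 0.1, -93.0]
ft_force: [-0.5, 0.5, -0.3]
finger_gap: 30.6
```

>>> jog_arm --offset '[[0,0,15],[0,0,15],[0,0,15],[0,0,10],[0,0,0],[0,0,0]]' --delta_rot '[[0,0,0],[0,0,0],[0,0,0],[0,0,0],[0,0,0],[0,0,0]]' --jaw '[36,36,36,36,36,36]'

```text
time: 10.0
tool_pos: [455.9, 286.7, 149.2]
tcp_rot: [179.9, 0.1, -93.0]
ft_force: [0.1, -0.6, 0.1]
finger_gap: 30.8
```

```bash
python3 - <<'E'
from h import *
p,R,s=pose();print(p,s['tcp_rot'],s['ft_force'])
save('wrist','w8')
plan([(np.r_[S(-125,70,0)[:2],149],rot(-93.6),30)])
E
```

```text
[455.88465955 286.70759672 149.21084542] [ 1.79888688e+02  5.30711711e-02 -9.30371066e+01] [ 0.06136384 -0.64355005  0.05587142]
1
"offset": [[-2.9, -2.0, 0.2]]
"delta_rot": [[0.12, 0.05, 0.57]]
```

View pics/w8.png

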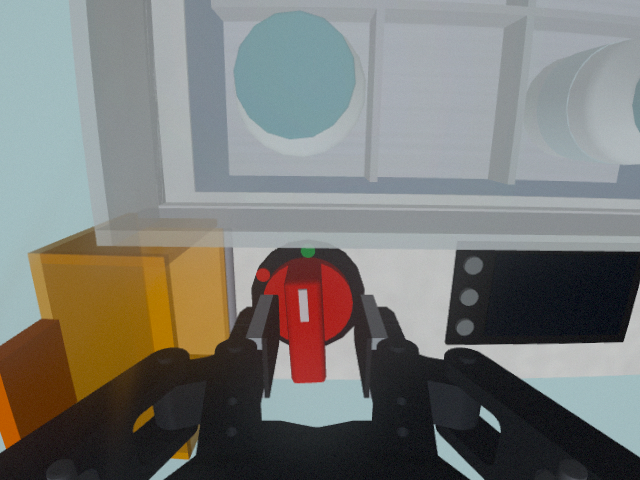

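>>> jog_arm --offset '[[-3,-2,0],[0,0,0],[0,0,0],[0,0,0],[0,0,0],[0,0,0]]' --delta_rot '[[0,0,0],[0,0,0],[0,0,0],[0,0,0],[0,0,0],[0,0,0]]' --jaw '[36,36,10,5,5,5]' --newtons 30

```text
time: 10.65
tool_pos: [459.4, 290.5, 151.2]
tcp_rot: [-180.0, 0.1, -93.0]
ft_force: [-0.2, 0.3, -1.9]
finger_gap: 12.4
```

>>> jog_arm --offset '[[0,0,0],[0,0,0],[0,0,0],[0,0,0],[0,0,0]]' --delta_rot '[[0,0,-6],[0,0,-6],[0,0,-6],[0,0,-6],[0,0,0]]' --jaw '[5,5,5,5,5]'

```text
time: 11.15
tool_pos: [459.3, 290.9, 151.2]
tcp_rot: [-179.9, 0.2, -68.2]
ft_force: [-0.0, -0.4, -0.5]
finger_gap: 12.2
```

```bash
python3 - <<'E'
from h import *
p,R,s=pose();print(p,s['tcp_rot'],s['ft_force'],s['wrist_torque'],s['finger_gap'],S(-125,70,0))
E
```

```text
[459.3276644  290.91272095 151.2288323 ] [-1.79872513e+02  1.53665312e-01 -6.81556962e+01] [-0.00481168 -0.36327858 -0.48006302] [-0.04573864 -0.01034171  0.0251584 ] 12.199479325036368 [457.94199531 289.51068593   0.        ]
```

Position steady. Continue to about yaw -31 (62° turn).

>>> jog_arm --offset '[[0,0,0],[0,0,0],[0,0,0],[0,0,0],[0,0,0],[0,0,0],[0,0,0],[0,0,0]]' --delta_rot '[[0,0,-6],[0,0,-6],[0,0,-6],[0,0,-6],[0,0,-6],[0,0,-6],[0,0,0],[0,0,0]]' --jaw '[5,5,5,5,5,5,5,5]'

```text
time: 11.95
tool_pos: [459.0, 291.5, 151.2]
tcp_rot: [-179.8, 0.1, -32.5]
ft_force: [0.8, 1.3, -1.3]
finger_gap: 12.4
```

```bash
python3 - <<'E'
from h import *
p,R,s=pose();print(p,s['tcp_rot'],s['ft_force'],s['wrist_torque'],s['finger_gap'])
E
```

```text
[458.97277172 291.45777658 151.22304296] [-1.79754489e+02  1.22460035e-01 -3.25042838e+01] [ 0.77449538  1.28480835 -1.26809209] [-0.03822946 -0.05886455 -0.54558795] 12.406219840148443
```

>>> jog_arm --offset '[[0,0,0],[0,0,0],[0,0,0],[0,0,0],[0,0,-15],[0,0,-30],[0,0,-40],[0,0,-40],[0,0,0]]' --delta_rot '[[0,0,0],[0,0,0],[0,0,0],[0,0,0],[0,0,0],[0,0,0],[0,0,0],[0,0,0],[0,0,0]]' --jaw '[5,30,32,32,32,32,32,32,32]'

```text
time: 12.85
tool_pos: [458.1, 290.4, 284.5]
tcp_rot: [-179.8, 0.1, -33.0]
ft_force: [1.0, 0.7, -0.4]
finger_gap: 27.2
```

```bash
python3 - <<'E'
from h import *
p,R,s=pose();print(p,s['tcp_rot'],s['joint_pos'])
save('wrist','w9'); save('top','t9')
E
```

```text
[458.11815356 290.36452431 284.50778946] [-1.79796140e+02  1.09796592e-01 -3.29885616e+01] [26.81730673 -2.55868954 90.07156061  0.19759546 92.36613301 59.81442983]
```

View pics/w9.png

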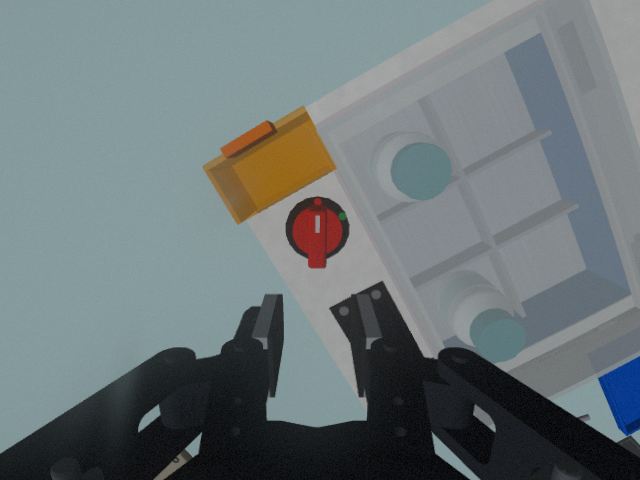

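View pics/t9.png

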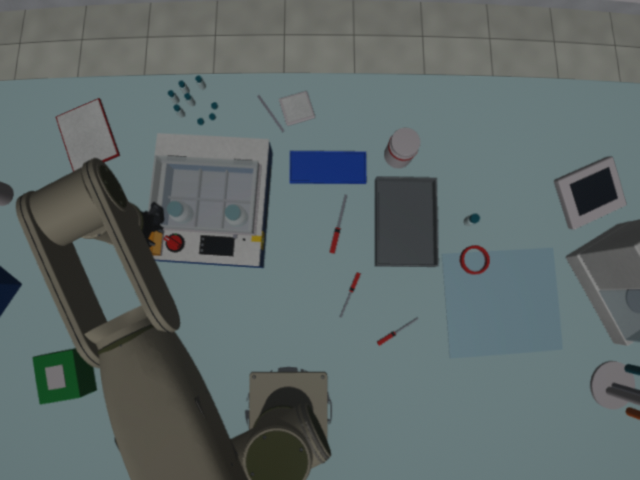

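```bash
python3 - <<'E'
from h import *
pt,dt,mt=load('t9')
hsv=cv2.cvtColor(pt,cv2.COLOR_RGB2HSV);h,s,v=cv2.split(hsv)
a=onz(mt,[(334.3,241.5),(345.7,195.5)],10);print(a,np.degrees(np.arctan2(*(a[1]-a[0])[[1,0]])),np.linalg.norm(a[1]-a[0]))
plan([((490,-100,300),rot(-102),38)])
E
```

```text
[[ 476.29598588 -131.40771736   10.        ]
 [ 610.91763439 -165.39213926   10.        ]] -14.167959051737947 138.8449825454286
11
"offset": [[21.8, 28.1, -2.0], [24.8, 25.5, -2.0], [27.4, 22.6, -2.0], [29.7, 19.5, -2.0], [31.7, 16.1, -2.0], [33.2, 12.6, -2.0], [34.4, 8.9, -2.0], [35.2, 5.1, -1.9], [35.5, 1.2, -1.9], [35.4, -2.7, -1.9], [34.9, -6.6, -1.9]]
"delta_rot": [[0.03, 0.02, 6.27], [0.03, 0.02, 6.27], [0.03, 0.02, 6.27], [0.03, 0.02, 6.27], [0.03, 0.02, 6.27], [0.03, 0.02, 6.27], [0.03, 0.02, 6.27], [0.03, 0.02, 6.27], [0.03, 0.02, 6.27], [0.03, 0.02, 6.27], [0.03, 0.02, 6.27]]
```

>>> jog_arm --offset '[[22,28,-2],[25,25,-2],[27,23,-2],[30,20,-2],[32,16,-2],[33,13,-2],[34,9,-2],[35,5,-2],[35,1,-2],[35,-3,-2],[35,-7,-2],[0,0,0],[0,0,0]]' --delta_rot '[[0,0,6.3],[0,0,6.3],[0,0,6.3],[0,0,6.3],[0,0,6.3],[0,0,6.3],[0,0,6.3],[0,0,6.3],[0,0,6.3],[0,0,6.3],[0,0,6.3],[0,0,0],[0,0,0]]' --jaw '[45,45,45,45,45,45,45,45,45,45,45,45,45]'

```text
time: 14.25
tool_pos: [473.9, -113.6, 285.7]
tcp_rot: [178.2, -0.4, -105.0]
ft_force: [0.7, -0.0, -1.0]
finger_gap: 38.7
```

```bash
python3 - <<'E'
from h import *
p,R,s=pose();print(p,s['tcp_rot'],s['joint_pos'])
save('wrist','w10'); save('scene','s10')
E
```

```text
[ 473.92191509 -113.57294724  285.72547172] [ 178.18974689   -0.36791624 -105.03728714] [-19.13382634  -9.29283403  96.23791208  -0.49786573  94.83415112
  85.87502053]
```

View pics/w10.png

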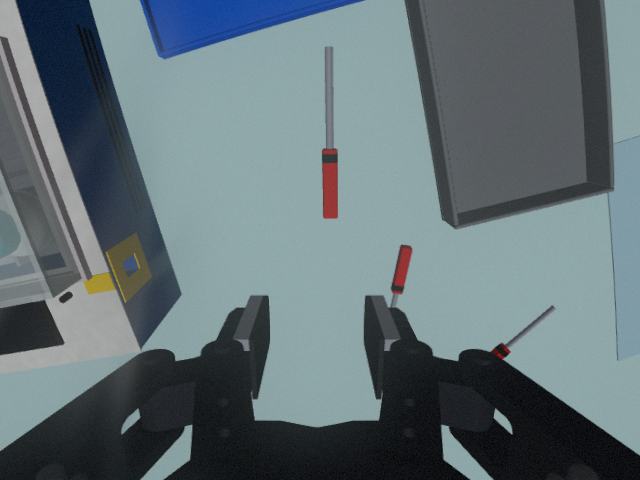

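```bash
python3 - <<'E'
from h import *
p,d,m=load('w10'); ps,ds,ms=load('s10')
def handle(p,box):
    hsv=cv2.cvtColor(p,cv2.COLOR_RGB2HSV);h,s,v=cv2.split(hsv)
    mk=(((h<6)|(h>172))&(s>140)&(v>60)).astype(np.uint8); x0,y0,x1,y1=box; q=np.zeros_like(mk); q[y0:y1,x0:x1]=mk[y0:y1,x0:x1]
    q=cv2.morphologyEx(q,cv2.MORPH_CLOSE,np.ones((7,7)))
    n,l,st,ce=cv2.connectedComponentsWithStats(q); i=1+st[1:,4].argmax()
    return cv2.minAreaRect(np.argwhere(l==i)[:,::-1].astype(np.float32))
rw=handle(p,(300,130,360,230)); rs=handle(ps,(280,250,340,290)); print(rw,rs)
print('wrist c@12',onz(m,rw[0],12),'@16',onz(m,rw[0],16)); print('tri',tri([(m,rw[0]),(ms,rs[0])]))
a=onz(m,[(330,218),(330,149),(329,47)],[16]);
e=onz(m,[(330.3,218),(330.2,149)],16); t=onz(m,[(328.7,47)],9)
print(e,t,np.linalg.norm(e[0]-e[1]), np.degrees(np.arctan2(*(t[0]-e[0])[[1,0]])),np.linalg.norm((t[0]-e.mean(0))[:2]))
X=cloud(m,d); print(X[185,330],X[100,329], X[185,280])
# slot
print('slot pred',proj(m,S(-100,-152.5,96)),proj(m,S(-100,-152.5,130)))
x0,y0,x1,y1=60,210,190,310
cv2.imwrite('pics/c10.png',cv2.cvtColor(cv2.resize(p[y0:y1,x0:x1],None,fx=5,fy=5,interpolation=cv2.INTER_CUBIC),cv2.COLOR_RGB2BGR))
E
```

```text
((329.5, 190.0), (54.0, 13.0), 90.0) ((307.4908447265625, 269.8027648925781), (7.375263214111328, 29.979965209960938), 73.3007583618164)
wrist c@12 [[ 474.1868972  -129.67607492   12.        ]] @16 [[ 474.89820725 -129.69632292   16.        ]]
tri (array([ 476.63648202, -130.67463602,   11.69532552]), [np.float64(2.452150576536326), np.float64(1.0730182194573672)])
[[ 444.69143943 -122.81732041   16.        ]
 [ 516.47009574 -141.18687276   16.        ]] [[ 613.24390585 -164.99429162    9.        ]] 74.09194257950097 -14.048673652290939 136.70403501160143
[ 479.91393477 -131.56055111   15.59191885] [ 564.0267828  -152.36340531   12.49749684] [ 4.91846346e+02 -7.78826264e+01 -1.45456427e-02]
slot pred [[131.38125273 266.13872215]] [[113.79449853 280.50762918]]
```

View pics/c10.png

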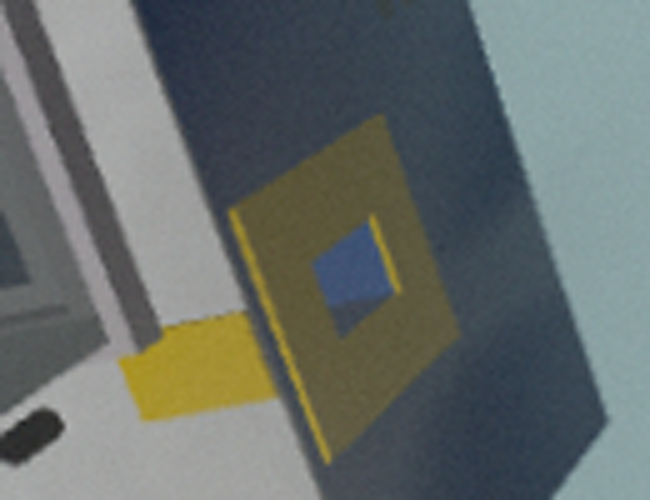

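```bash
python3 - <<'E'
from h import *
plan([((490.3,-134.4,70),rot(-104.1),30)])
E
```

```text
8
"offset": [[1.9, -3.5, 26.9], [1.9, -3.4, 26.9], [2.0, -3.3, 26.9], [2.0, -3.2, 26.9], [2.0, -3.1, 26.9], [2.1, -3.0, 27.0], [2.1, -2.8, 27.0], [2.1, -2.7, 27.0]]
"delta_rot": [[0.22, -0.05, -0.1], [0.22, -0.05, -0.1], [0.22, -0.05, -0.1], [0.22, -0.05, -0.1], [0.22, -0.05, -0.1], [0.22, -0.05, -0.1], [0.22, -0.05, -0.1], [0.22, -0.05, -0.1]]
```

>>> jog_arm --offset '[[2,-3.5,27],[2,-3.5,27],[2,-3.3,27],[2,-3.2,27],[2,-3,27],[2,-3,27],[2,-3,27],[2,-3,27],[0,0,0],[0,0,0]]' --delta_rot '[[0.2,0,-0.1],[0.2,0,-0.1],[0.2,0,-0.1],[0.2,0,-0.1],[0.2,0,-0.1],[0.2,0,-0.1],[0.2,0,-0.1],[0.2,0,-0.1],[0,0,0],[0,0,0]]' --jaw '[45,45,45,45,45,45,45,45,45,45]'

```text
time: 15.35
tool_pos: [492.7, -120.9, 63.0]
tcp_rot: [180.0, -0.2, -102.4]
ft_force: [-0.4, -0.1, 1.7]
finger_gap: 38.2
```

```bash
python3 - <<'E'
from h import *
p,R,s=pose();print(p,s['tcp_rot'])
save('wrist','w11')
plan([((490.3,-134.4,25),rot(-104.1),20),((490.3,-134.4,6),rot(-104.1),10)])
E
```

```text
[ 492.72501211 -120.94330235   62.95497846] [ 179.95163367   -0.18945944 -102.44636667]
5
"offset": [[4.5, -0.3, 12.7], [4.5, -0.3, 12.6], [4.5, -0.3, 12.6], [0.0, 0.0, 9.5], [0.0, 0.0, 9.5]]
"delta_rot": [[0.02, -0.06, 0.55], [0.02, -0.06, 0.55], [0.02, -0.06, 0.55], [0.0, 0.0, 0.0], [0.0, 0.0, 0.0]]
```

View pics/w11.png

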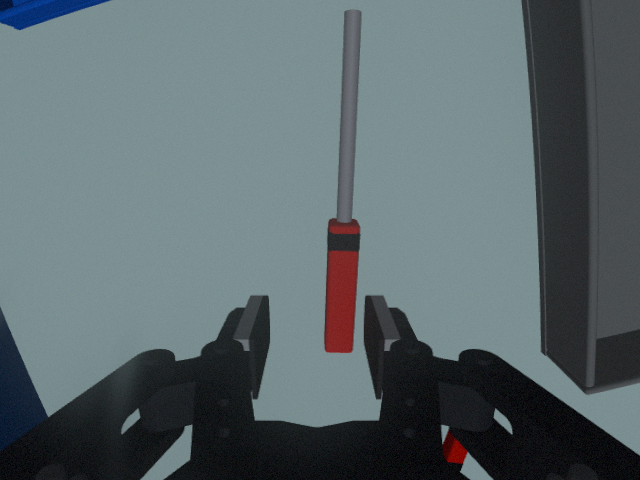

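>>> jog_arm --offset '[[7,0,5],[6,0,5],[0,0,10],[0,0,10],[0,0,0],[0,0,0]]' --delta_rot '[[0,0,0.8],[0,0,0.8],[0,0,0],[0,0,0],[0,0,0],[0,0,0]]' --jaw '[45,45,45,45,45,45]'

```text
time: 16.0
tool_pos: [492.6, -135.7, 35.4]
tcp_rot: [-179.6, -0.2, -104.2]
ft_force: [0.1, -0.5, 1.2]
finger_gap: 38.3
```

```bash
python3 - <<'E'
from h import *
p,R,s=pose();print(p,s['tcp_rot'])
pp,d,m=save('wrist','w12'); X=cloud(m,d)
hsv=cv2.cvtColor(pp,cv2.COLOR_RGB2HSV);h,s,v=cv2.split(hsv)
mk=(((h<6)|(h>172))&(s>140)&(v>60)).astype(np.uint8); mk[:,:290]=0; mk[:,390:]=0
ys,xs=np.nonzero(mk); print(xs.min(),xs.max(),ys.min(),ys.max())
plan([((490.3,-134.4,6),rot(-104.1),10)])
E
```

```text
[ 492.63686962 -135.67479229   35.35280468] [-179.62035883   -0.2370921  -104.16263233]
298 331 246 388
3
"offset": [[-0.3, 0.8, 9.7], [-0.2, 0.8, 9.7], [-0.2, 0.8, 9.7]]
"delta_rot": [[-0.12, -0.08, -0.02], [-0.12, -0.08, -0.02], [-0.12, -0.08, -0.02]]
```

View pics/w12.png

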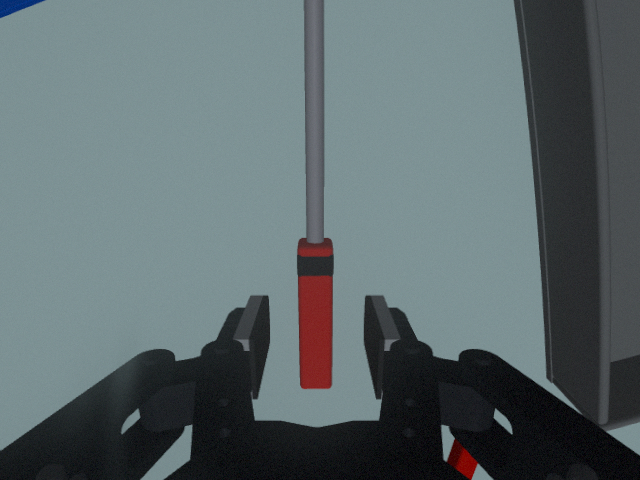

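Centred and aligned. Descend and grip.

>>> jog_arm --offset '[[0,0.8,9],[0,0.8,9],[0,0.5,8],[0,0,0],[0,0,0]]' --delta_rot '[[-0.1,0,0],[-0.1,0,0],[-0.1,0,0],[0,0,0],[0,0,0]]' --jaw '[45,45,45,45,45]'

```text
time: 16.55
tool_pos: [490.2, -134.9, 6.7]
tcp_rot: [-180.0, -0.2, -104.1]
ft_force: [0.4, -0.6, 1.1]
finger_gap: 38.7
```

```bash
python3 - <<'E'
from h import *
p,R,s=pose();print(p,s['tcp_rot'],s['ft_force'])
E
```

```text
[ 490.19457356 -134.86124242    6.70935327] [-179.99546683   -0.22904023 -104.13673308] [ 0.38601048 -0.60225116  1.09460445]
```

>>> jog_arm --offset '[[0,0,1],[0,0,0],[0,0,0],[0,0,0],[0,0,0],[0,0,0]]' --delta_rot '[[0,0,0],[0,0,0],[0,0,0],[0,0,0],[0,0,0],[0,0,0]]' --jaw '[20,10,5,5,5,5]' --newtons 60

```text
time: 17.15
tool_pos: [490.8, -135.1, 6.6]
tcp_rot: [-179.9, -0.2, -104.1]
ft_force: [0.1, -0.8, -0.2]
finger_gap: 14.0
```

>>> jog_arm --offset '[[0,0,-15],[0,0,-25],[0,0,-30],[0,0,-30],[0,0,-30],[0,0,-30],[0,0,-30],[0,0,0]]' --delta_rot '[[0,0,0],[0,0,0],[0,0,0],[0,0,0],[0,0,0],[0,0,0],[0,0,0],[0,0,0]]' --jaw '[5,5,5,5,5,5,5,5]'

```text
time: 17.95
tool_pos: [488.7, -133.4, 202.1]
tcp_rot: [179.8, -0.2, -104.1]
ft_force: [0.9, -0.5, 0.0]
finger_gap: 14.4
```

```bash
python3 - <<'E'
from h import *
p,R,s=pose();print(p,s['tcp_rot'],s['ft_force'],s['finger_gap'],s['joint_pos'])
save('wrist','w13')
# rod grip point is 10mm ahead of handle centre -> tip 127.5 ahead of TCP. start 40 mm off the flank
y=-152.5-40-127.5
plan([(np.r_[S(-100,y,0)[:2],200],rot(-3.6),38)])
E
```

```text
[ 488.73263947 -133.44490382  202.05612843] [ 179.81124443   -0.20455991 -104.13189869] [ 0.94280606 -0.51644104  0.00806109] 14.363967303417837 [-20.90911236  -6.04886458 101.96298384  -0.22654459  84.24922343
  83.24614472]
15
"offset": [[-1.6, 2.4, 0.0], [-1.8, 2.2, 0.0], [-2.1, 2.0, 0.0], [-2.3, 1.7, 0.0], [-2.5, 1.4, 0.0], [-2.7, 1.1, 0.0], [-2.8, 0.8, 0.0], [-2.8, 0.5, 0.0], [-2.9, 0.2, 0.0], [-2.9, -0.2, 0.0], [-2.8, -0.5, 0.0], [-2.8, -0.8, 0.0], [-2.6, -1.2, 0.0], [-2.5, -1.5, 0.0], [-2.3, -1.7, 0.0]]
"delta_rot": [[0.03, 0.0, -6.7], [0.03, 0.0, -6.7], [0.03, 0.0, -6.7], [0.03, 0.0, -6.7], [0.03, 0.0, -6.7], [0.03, 0.0, -6.7], [0.03, 0.0, -6.7], [0.03, 0.0, -6.7], [0.03, 0.0, -6.7], [0.03, 0.0, -6.7], [0.03, 0.0, -6.7], [0.03, 0.0, -6.7], [0.03, 0.0, -6.7], [0.03, 0.0, -6.7], [0.03, 0.0, -6.7]]
```

View pics/w13.png

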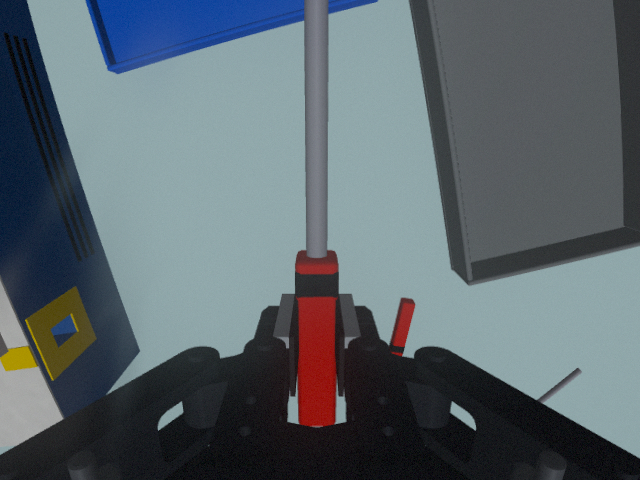

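>>> jog_arm --offset '[[-1.6,2.4,0],[-1.8,2.2,0],[-2,2,0],[-2.3,1.7,0],[-2.5,1.4,0],[-2.7,1,0],[-2.8,0.8,0],[-2.8,0.5,0],[-3,0.2,0],[-3,-0.2,0],[-2.8,-0.5,0],[-2.8,-0.8,0],[-2.6,-1.2,0],[-2.5,-1.5,0],[-2.3,-1.7,0],[0,0,0]]' --delta_rot '[[0,0,-6.7],[0,0,-6.7],[0,0,-6.7],[0,0,-6.7],[0,0,-6.7],[0,0,-6.7],[0,0,-6.7],[0,0,-6.7],[0,0,-6.7],[0,0,-6.7],[0,0,-6.7],[0,0,-6.7],[0,0,-6.7],[0,0,-6.7],[0,0,-6.7],[0,0,0]]' --jaw '[5,5,5,5,5,5,5,5,5,5,5,5,5,5,5,5]'

```text
time: 19.6
tool_pos: [442.3, -96.1, 172.1]
tcp_rot: [-179.3, 2.6, 0.5]
ft_force: [0.5, 0.1, -0.7]
finger_gap: 14.1
```

```bash
python3 - <<'E'
from h import *
p,R,s=pose();print(p,s['tcp_rot'],s['joint_pos'])
y=-152.5-40-127.5
plan([(np.r_[S(-100,y,0)[:2],94],rot(-3.6),25)])
E
```

```text
[442.29207847 -96.10280397 172.094293  ] [-179.30020707    2.55248128    0.50593248] [-18.61262318 -11.13863284 109.74733445  -0.17543293  84.03218292
 -19.08070369]
4
"offset": [[4.9, 1.6, 19.3], [4.7, 1.4, 19.4], [4.5, 1.3, 19.4], [4.3, 1.2, 19.5]]
"delta_rot": [[-0.15, 0.64, 1.02], [-0.15, 0.64, 1.02], [-0.15, 0.64, 1.02], [-0.15, 0.64, 1.02]]
```

>>> jog_arm --offset '[[5,2,18],[5,2,18],[5,2,18],[4,1,18],[0,0,0],[0,0,0]]' --delta_rot '[[-0.2,0.6,1],[-0.2,0.6,1],[-0.2,0.6,1],[-0.2,0.6,1],[0,0,0],[0,0,0]]' --jaw '[5,5,5,5,5,5]'

```text
time: 20.2
tool_pos: [456.4, -102.5, 92.0]
tcp_rot: [179.9, 0.5, -4.8]
ft_force: [0.7, 0.2, -0.3]
finger_gap: 14.1
```

```bash
python3 - <<'E'
from h import *
p,R,s=pose();print(p,s['tcp_rot'])
y=-152.5-40-127.5
plan([(np.r_[S(-100,y,0)[:2],94],rot(-3.6),25)])
a=save('wrist','w14');b=save('scene','s14');c=save('top','t14')
ims=[(a[0],(160,0,480,240),2.5,'a'),(b[0],(280,220,420,340),5,'b'),(c[0],(240,180,380,300),5,'c')]
for im,(x0,y0,x1,y1),k,n in ims: cv2.imwrite('pics/c14%s.png'%n,cv2.cvtColor(cv2.resize(im[y0:y1,x0:x1],None,fx=k,fy=k,interpolation=cv2.INTER_CUBIC),cv2.COLOR_RGB2BGR))
E
```

```text
[ 456.43454167 -102.54627148   92.01731882] [179.85180845   0.49814499  -4.81750874]
1
"offset": [[1.8, -1.4, -2.0]]
"delta_rot": [[0.14, 0.5, -1.22]]
```

View pics/c14a.png

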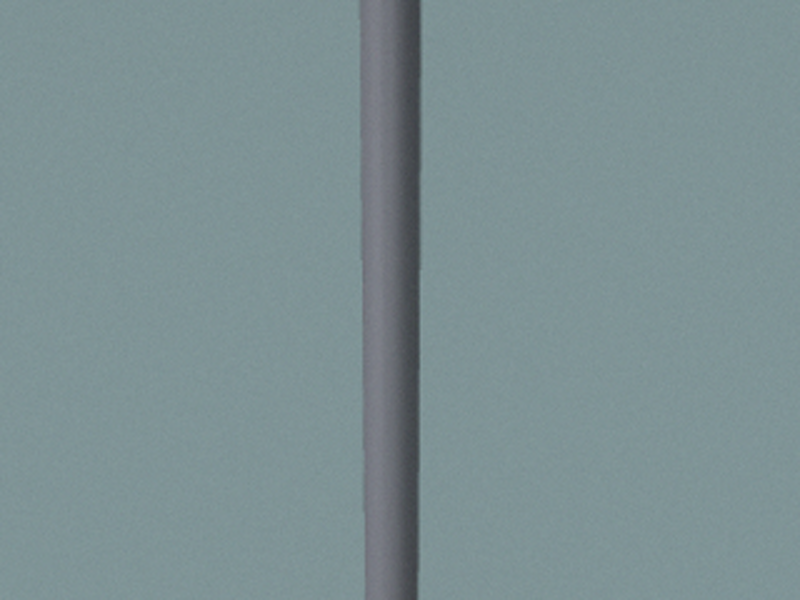

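View pics/c14b.png

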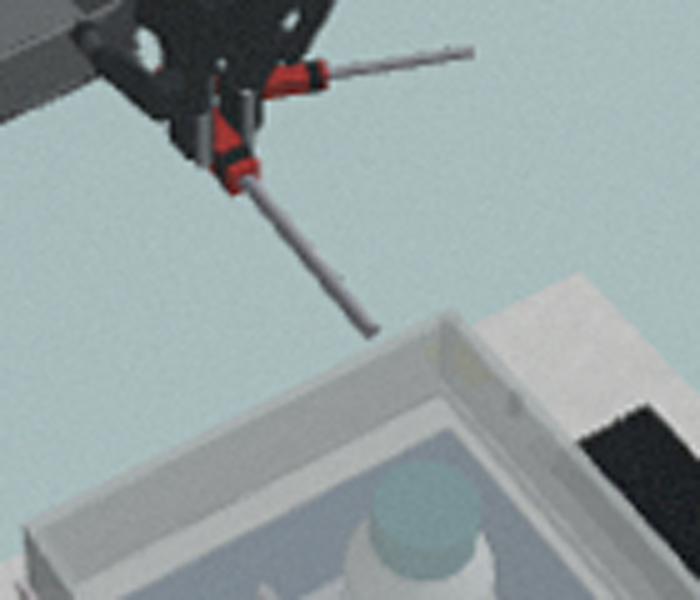

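View pics/c14c.png

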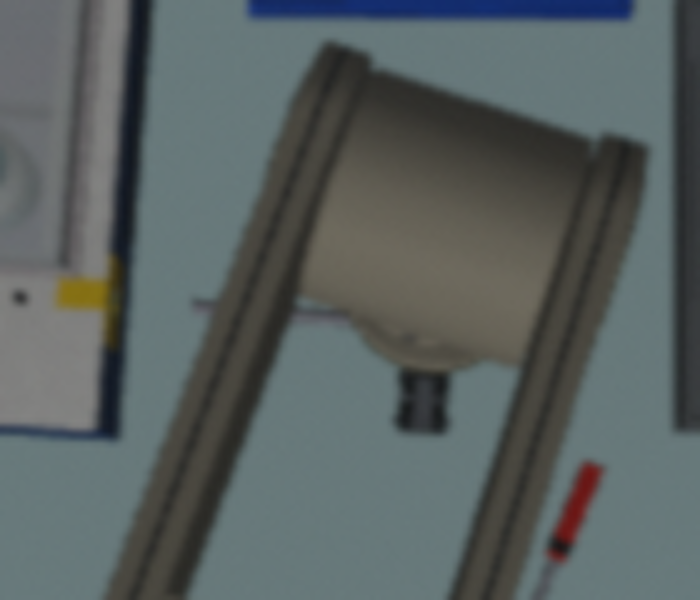

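```bash
python3 - <<'E'
from h import *
ps,ds,ms=load('s14');pt,dt,mt=load('t14')
P,res=tri([(ms,(354.4,286.2)),(mt,(279.2,240.6))]); print('tip',P,res)
p=np.array([456.43,-102.55,92.02]);R=Ro.from_euler('xyz',[179.85,0.5,-4.8],degrees=True)
print('exp tip',p+R.apply([0,-127.5,-3]))
th=np.radians(YAW); d=P[:2]-O0; print('tip in shaker', d[0]*np.cos(th)+d[1]*np.sin(th), -d[0]*np.sin(th)+d[1]*np.cos(th),P[2])
# handle front end centre in scene, crop (240,178)
print(onz(ms,[np.array([245,180])/5+[280,220]],95))
E
```

```text
tip [467.12323266  21.78194073  95.5017528 ] [np.float64(1.3351640430180964), np.float64(0.7529710734991397)]
exp tip [467.12273072  24.50828368  94.68609436]
tip in shaker -99.02605272046057 -196.62394901970436 95.50175279759208
[[457.45880338 -76.4927445   95.        ]]
```

>>> jog_arm --offset '[[1.8,-1.4,-1.5],[0,0,0],[0,0,0]]' --delta_rot '[[0.1,0.5,-1.2],[0,0,0],[0,0,0]]' --jaw '[5,5,5]'

```text
time: 20.65
tool_pos: [460.9, -101.9, 97.1]
tcp_rot: [179.9, -0.4, -3.4]
ft_force: [0.8, -0.3, -0.5]
finger_gap: 14.0
```

```bash
cat >> h.py <<'E'
def tipst():
    p,R,s=pose(); t=p+R.apply([0,-127.5,-2.5]); th=np.radians(YAW); d=t[:2]-O0
    print('TCP',p.round(2),'rot',np.round(s['tcp_rot'],2),'F',np.round(s['ft_force'],1))
    print('tip shaker x+100 %.2f depth %.2f z %.2f'%(d[0]*np.cos(th)+d[1]*np.sin(th)+100, -d[0]*np.sin(th)+d[1]*np.cos(th)+152.5,t[2]))
E
python3 - <<'E'
from h import *
tipst()
E
```

```text
TCP [ 460.9  -101.89   97.13] rot [179.88  -0.38  -3.45] F [ 0.8 -0.3 -0.5]
tip shaker x+100 2.18 depth -40.44 z 99.36
```

>>> jog_arm --offset '[[-1.5,0,2],[0,0,0],[0,0,0]]' --delta_rot '[[0,0,0],[0,0,0],[0,0,0]]' --jaw '[5,5,5]'

```text
time: 20.95
tool_pos: [459.8, -102.0, 95.7]
tcp_rot: [179.9, -0.5, -3.5]
ft_force: [0.0, -0.4, -0.5]
finger_gap: 13.8
```

```bash
python3 - <<'E'
from h import *
tipst()
E
```

```text
TCP [ 459.78 -101.95   95.74] rot [179.86  -0.46  -3.45] F [ 0.  -0.4 -0.5]
tip shaker x+100 1.07 depth -40.57 z 97.92
```

Now advance to the mouth (about 30 mm) with small corrections.

>>> jog_arm --offset '[[-0.7,-8,0.7],[-0.3,-8,0.5],[0,-8,0],[0,-8,0],[0,0,0],[0,0,0]]' --delta_rot '[[0,0.2,0],[0,0,0],[0,0,0],[0,0,0],[0,0,0],[0,0,0]]' --jaw '[5,5,5,5,5,5]'

```text
time: 21.55
tool_pos: [460.5, -66.2, 94.0]
tcp_rot: [179.9, -0.6, -3.4]
ft_force: [0.4, 0.5, -0.4]
finger_gap: 14.1
```

```bash
python3 - <<'E'
from h import *
tipst()
a=save('wrist','w15');b=save('scene','s15');c=save('top','t15')
ims=[(c[0],(220,200,320,280),7,'c'),(b[0],(300,240,420,340),6,'b')]
for im,(x0,y0,x1,y1),k,n in ims: cv2.imwrite('pics/c15%s.png'%n,cv2.cvtColor(cv2.resize(im[y0:y1,x0:x1],None,fx=k,fy=k,interpolation=cv2.INTER_CUBIC),cv2.COLOR_RGB2BGR))
E
```

```text
TCP [460.47 -66.16  94.01] rot [179.89  -0.64  -3.41] F [ 0.4  0.5 -0.4]
tip shaker x+100 -0.60 depth -4.80 z 96.26
```

View pics/w15.png

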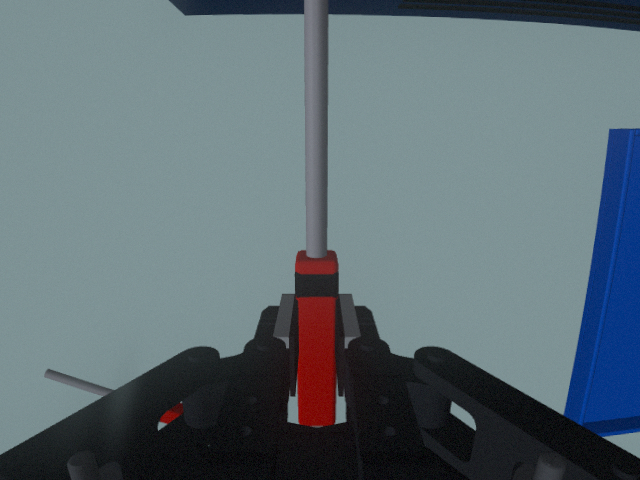

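View pics/c15c.png

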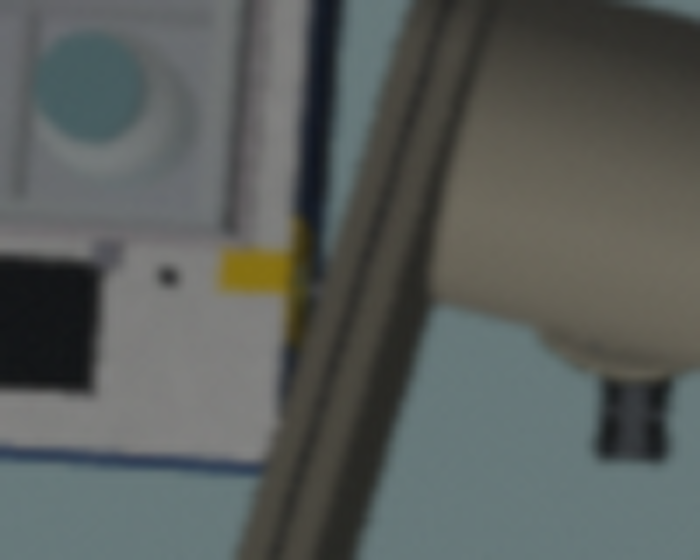

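Tip is near the bezel at (316,288) in the crop, aligned with the slot. Enter slowly.

>>> jog_arm --offset '[[0.3,-6,0],[0,-6,0],[0,-6,0],[0,0,0],[0,0,0]]' --delta_rot '[[0,0,0],[0,0,0],[0,0,0],[0,0,0],[0,0,0]]' --jaw '[5,5,5,5,5]'

```text
time: 22.2
tool_pos: [462.0, -47.5, 94.0]
tcp_rot: [179.9, -0.6, -3.5]
ft_force: [-0.0, 0.1, -0.6]
finger_gap: 14.4
```

```bash
python3 - <<'E'
from h import *
tipst()
E
```

```text
TCP [462.01 -47.54  94.02] rot [179.89  -0.65  -3.52] F [-0.   0.1 -0.6]
tip shaker x+100 0.02 depth 13.88 z 96.27
```

Inside by ~14 mm with no contact force. Continue.

>>> jog_arm --offset '[[0,-6,0],[0,-6,0],[0,-4,0],[0,0,0],[0,0,0]]' --delta_rot '[[0,0,0],[0,0,0],[0,0,0],[0,0,0],[0,0,0]]' --jaw '[5,5,5,5,5]'

```text
time: 22.7
tool_pos: [463.1, -30.0, 94.0]
tcp_rot: [179.9, -0.6, -3.5]
ft_force: [0.4, -0.6, -0.5]
finger_gap: 14.2
```

```bash
python3 - <<'E'
from h import *
tipst()
E
```

```text
TCP [463.09 -30.05  94.  ] rot [179.89  -0.65  -3.51] F [ 0.4 -0.6 -0.5]
tip shaker x+100 -0.02 depth 31.40 z 96.25
```

>>> jog_arm --offset '[[0,-4,0],[0,-4,0],[0,-4,0],[0,-2,0],[0,0,0]]' --delta_rot '[[0,0,0],[0,0,0],[0,0,0],[0,0,0],[0,0,0]]' --jaw '[5,5,5,5,5]'

```text
time: 23.2
tool_pos: [464.0, -18.0, 94.2]
tcp_rot: [179.6, -0.7, -3.6]
ft_force: [-0.7, -4.6, -0.0]
finger_gap: 14.3
```

```bash
python3 - <<'E'
from h import *
tipst()
save('scene','s16')
E
```

```text
TCP [463.95 -17.95  94.21] rot [179.59  -0.65  -3.55] F [-0.7 -4.6 -0. ]
tip shaker x+100 0.18 depth 43.53 z 95.79
```

View pics/s16.png

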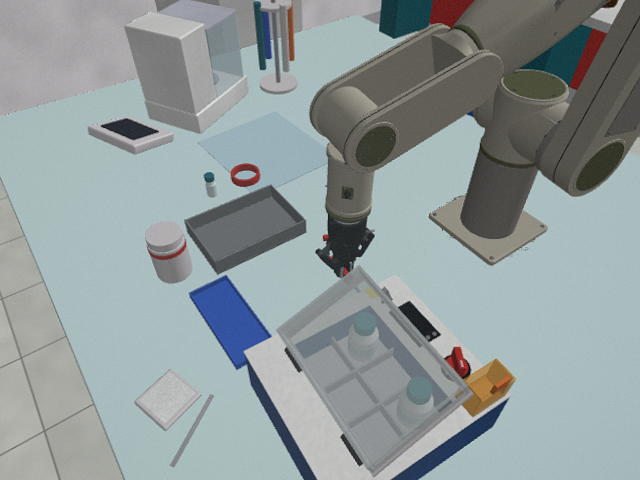

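>>> jog_arm --offset '[[0,0,0],[0,0,0],[0,0,0],[0,0,0],[0,0,0],[0,10,0],[0,15,0],[0,20,0],[0,20,0],[0,0,0],[0,0,0]]' --delta_rot '[[0,0,0],[0,0,0],[0,0,0],[0,0,0],[0,0,0],[0,0,0],[0,0,0],[0,0,0],[0,0,0],[0,0,0],[0,0,0]]' --jaw '[5,5,5,5,5,5,5,5,5,5,5]'

```text
time: 24.35
tool_pos: [460.1, -84.2, 94.5]
tcp_rot: [179.9, -0.7, -3.5]
ft_force: [-0.8, 0.0, -0.5]
finger_gap: 14.3
```

```bash
python3 - <<'E'
from h import *
tipst()
save('scene','s17');save('top','t17')
E
```

```text
TCP [460.1  -84.22  94.46] rot [179.92  -0.72  -3.51] F [-0.8  0.  -0.5]
tip shaker x+100 0.38 depth -22.86 z 96.79
```

View pics/s17.png

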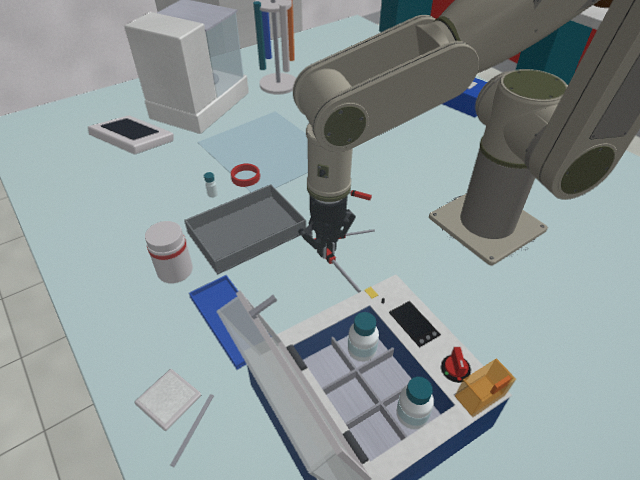

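View pics/t17.png

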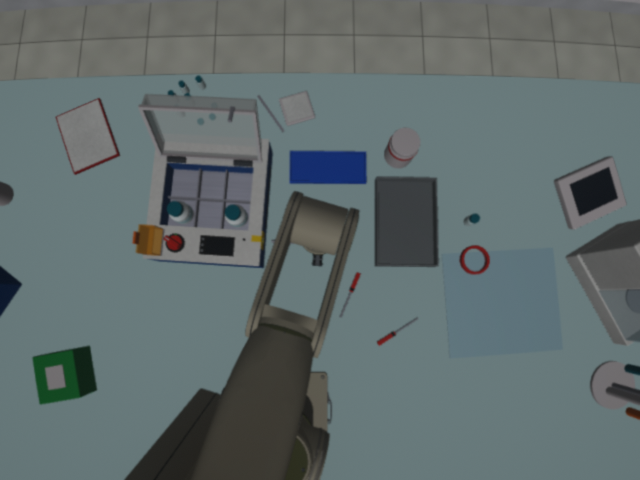

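```bash
python3 - <<'E'
from h import *
for n in ('t17',):
    p,d,m=load(n); hsv=cv2.cvtColor(p,cv2.COLOR_RGB2HSV);h,s,v=cv2.split(hsv)
    mk=((h>=108)&(h<=128)&(s>140)).astype(np.uint8); mk[:,:282]=0; mk[:,380:]=0; mk[:140]=0; mk[200:]=0
    mk=cv2.morphologyEx(mk,cv2.MORPH_OPEN,np.ones((3,3)))
    r_=cv2.minAreaRect(np.argwhere(mk)[:,::-1].astype(np.float32)); b=cv2.boxPoints(r_); print(r_); P=onz(m,b,18); print(P.round(1),P.mean(0))
    for i in range(4): print(np.linalg.norm(P[i]-P[i-1]), np.degrees(np.arctan2(*(P[i]-P[i-1])[[1,0]])))
    X=cloud(m,d); print(X[167,328],X[175,310])
    mk=np.zeros_like(mk); 
    # carrier
    dk=((v<90)&(s<80)).astype(np.uint8); dk[:,:365]=0; dk[:,450:]=0; dk[:170]=0; dk[280:]=0
    n_,l,st,ce=cv2.connectedComponentsWithStats(dk); i=1+st[1:,4].argmax()
    r_=cv2.minAreaRect(np.argwhere(l==i)[:,::-1].astype(np.float32)); b=cv2.boxPoints(r_); print('car',r_,st[i]); P=onz(m,b,45); print(P.round(1),P.mean(0))
    for i in range(4): print(np.linalg.norm(P[i]-P[i-1]), np.degrees(np.arctan2(*(P[i]-P[i-1])[[1,0]])))
    print([X[y,x].round(0).tolist() for x,y in [(390,200),(406,222),(420,250),(379,222),(434,222)]])
E
```

```text
((327.5, 167.0), (32.0, 75.0), 90.0)
[[ 742.4   -2.8   18. ]
 [ 742.9 -223.    18. ]
 [ 646.4 -221.4   18. ]
 [ 646.1   -3.6   18. ]] [ 694.4596112  -112.70275984   18.        ]
96.3098499577277 0.48594543936438944
220.25734956826065 -89.86508395843013
96.55348522405887 179.02143525885984
217.79112481681554 90.0751422718666
[ 697.85863572 -114.4141406     4.43766941] [674.42864879 -61.36596099   1.04974934]
car ((406.5, 221.5), (89.0, 63.0), 90.0) [ 375  177   64   90 5619]
[[ 657.4 -247.3   45. ]
 [ 658.5 -429.3   45. ]
 [ 403.1 -420.    45. ]
 [ 403.7 -242.8   45. ]] [ 530.69832584 -334.84977795   45.        ]
253.72106683676222 -1.0179056529945991
182.07790913187898 -89.66264610670888
255.56000330083077 177.91480366353449
177.2845412053431 89.7939061291795
[[599.0, -295.0, 6.0], [535.0, -342.0, 0.0], [452.0, -380.0, 5.0], [534.0, -262.0, 3.0], [532.0, -419.0, 20.0]]
```

```bash
python3 - <<'E'
from h import *
p,R,s=pose()
plan([(p+[0,0,90],R,40),((695,-153,190),rot(0),40)])
E
```

```text
10
"offset": [[0.4, 0.1, -30.0], [0.4, 0.1, -30.0], [0.4, 0.1, -30.0], [34.1, 7.8, -0.3], [34.0, 8.1, -0.4], [34.0, 8.4, -0.5], [33.9, 8.7, -0.5], [33.8, 9.0, -0.6], [33.7, 9.3, -0.7], [33.6, 9.6, -0.7]]
"delta_rot": [[0.0, 0.0, 0.0], [0.0, 0.0, 0.0], [0.0, 0.0, 0.0], [0.02, -0.1, -0.49], [0.02, -0.1, -0.49], [0.02, -0.1, -0.49], [0.02, -0.1, -0.49], [0.02, -0.1, -0.49], [0.02, -0.1, -0.49], [0.02, -0.1, -0.49]]
```

>>> jog_arm --offset '[[0,0,-30],[0,0,-30],[0,0,-30],[34,8,0],[34,8,-0.5],[34,8,-0.5],[34,9,-0.5],[34,9,-0.5],[34,9,-0.5],[34,10,-0.5],[0,0,0],[0,0,0]]' --delta_rot '[[0,0,0],[0,0,0],[0,0,0],[0,-0.1,-0.5],[0,-0.1,-0.5],[0,-0.1,-0.5],[0,-0.1,-0.5],[0,-0.1,-0.5],[0,-0.1,-0.5],[0,-0.1,-0.5],[0,0,0],[0,0,0]]' --jaw '[5,5,5,5,5,5,5,5,5,5,5,5]'

```text
time: 25.65
tool_pos: [704.9, -140.3, 189.1]
tcp_rot: [-179.8, 0.1, 0.9]
ft_force: [-0.2, 0.3, -0.6]
finger_gap: 14.5
```

```bash
python3 - <<'E'
from h import *
p,R,s=pose(); print(p,s['tcp_rot'])
save('wrist','w18')
plan([((695,-153,60),rot(0),30)])
E
```

```text
[ 704.85577878 -140.3135709   189.13962348] [-1.79752747e+02  7.29985347e-02  9.47938041e-01]
5
"offset": [[-1.9, 2.7, 25.8], [-1.9, 2.6, 25.8], [-1.9, 2.6, 25.8], [-1.9, 2.6, 25.8], [-1.9, 2.6, 25.8]]
"delta_rot": [[-0.05, 0.02, 0.19], [-0.05, 0.02, 0.19], [-0.05, 0.02, 0.19], [-0.05, 0.02, 0.19], [-0.05, 0.02, 0.19]]
```

View pics/w18.png

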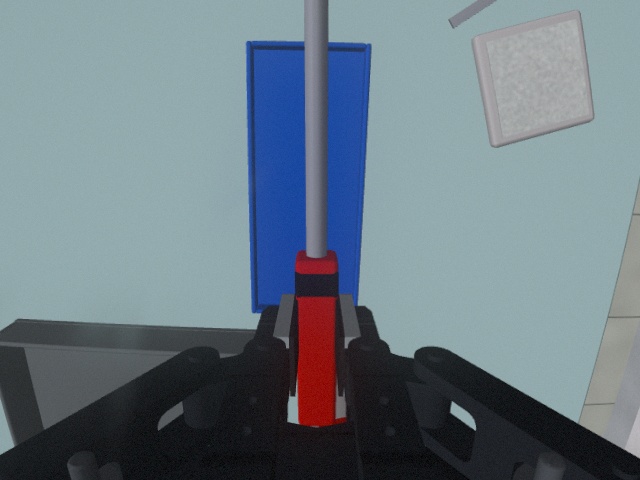

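```bash
python3 - <<'E'
from h import *
p,d,m=load('w18')
P=onz(m,[(247,42),(371,45),(253,312)],18); print(P.round(1), np.linalg.norm(P[0]-P[1]),np.linalg.norm(P[0]-P[2]), (P[1]+P[2])/2, np.degrees(np.arctan2(*(P[0]-P[2])[[1,0]])))
E
```

```text
[[ 650.8   -0.9   18. ]
 [ 744.4   -1.7   18. ]
 [ 649.8 -222.9   18. ]] 93.55736133327412 222.00210715410094 [ 697.10835627 -112.29515761   18.        ] 89.74564043389677
```

>>> jog_arm --offset '[[-2,3,26],[-2,3,26],[-2,3,26],[-2,3,26],[-2,3,20],[0,0,0],[0,0,0]]' --delta_rot '[[0,0,0.2],[0,0,0.2],[0,0,0.2],[0,0,0.2],[0,0,0.2],[0,0,0],[0,0,0]]' --jaw '[5,5,5,5,5,5,5]'

```text
time: 26.4
tool_pos: [691.4, -150.1, 69.5]
tcp_rot: [-179.8, -0.4, 0.1]
ft_force: [-0.5, 0.7, 0.7]
finger_gap: 13.7
```

>>> jog_arm --offset '[[2,0.5,15],[2,0.5,15],[1,0,12],[0,0,0],[0,0,0]]' --delta_rot '[[0,0.3,0],[0,0.1,0],[0,0,0],[0,0,0],[0,0,0]]' --jaw '[5,5,5,5,5]'

```text
time: 26.9
tool_pos: [699.8, -150.7, 29.1]
tcp_rot: [-179.9, -1.2, 0.2]
ft_force: [0.8, -0.6, -0.6]
finger_gap: 14.1
```

```bash
python3 - <<'E'
from h import *
p,R,s=pose(); print(p,s['tcp_rot'],s['ft_force'])
E
```

```text
[ 699.84855551 -150.65892264   29.11236228] [-1.79892033e+02 -1.16424183e+00  1.65662201e-01] [ 0.77060593 -0.56049409 -0.64484802]
```

>>> jog_arm --offset '[[-2,0,8],[0,0,8],[0,0,0],[0,0,0]]' --delta_rot '[[0,-1,0],[0,0,0],[0,0,0],[0,0,0]]' --jaw '[5,5,5,5]'

```text
time: 27.3
tool_pos: [698.4, -150.8, 12.1]
tcp_rot: [-179.9, -0.1, 0.2]
ft_force: [1.0, -0.3, -0.1]
finger_gap: 13.8
```

```bash
python3 - <<'E'
from h import *
p,R,s=pose(); print(p,s['tcp_rot'],s['ft_force'])
E
```

```text
[ 698.38165894 -150.76478115   12.09181493] [-1.79902429e+02 -1.00579483e-01  1.68811693e-01] [ 0.96368552 -0.28081928 -0.12706873]
```

Lower 2 mm, release, rise.

>>> jog_arm --offset '[[0,0,2],[0,0,0],[0,0,0],[0,0,0],[0,0,0],[0,0,-20],[0,0,-40],[0,0,-45],[0,0,-45],[0,0,0]]' --delta_rot '[[0,0,0],[0,0,0],[0,0,0],[0,0,0],[0,0,0],[0,0,0],[0,0,0],[0,0,0],[0,0,0],[0,0,0]]' --jaw '[5,5,30,40,40,40,40,40,40,40]'

```text
time: 28.3
tool_pos: [697.8, -151.0, 171.5]
tcp_rot: [-179.9, -0.2, 0.2]
ft_force: [0.9, 0.2, 1.3]
finger_gap: 34.2
```

```bash
python3 - <<'E'
from h import *
p,R,s=pose(); print(p,s['tcp_rot'],s['ft_force'],s['joint_pos'])
save('wrist','w19')
E
```

```text
[ 697.83994698 -151.0380047   171.54963488] [-1.79927067e+02 -1.88346453e-01  1.61350472e-01] [0.93646078 0.23835245 1.3040684 ] [-16.38796526  26.6529213   68.56069261   0.12410608  84.6266287
 -16.56088534]
```

View pics/w19.png

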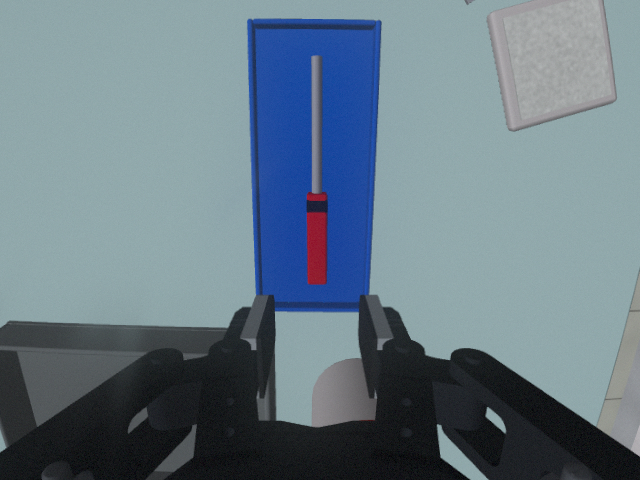

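```bash
python3 - <<'E'
from h import *
p,R,s=pose()
plan([(p+[0,0,140],R,45),((545,200,310),rot(-3.6),45)])
E
```

```text
13
"offset": [[0.0, -0.1, -35.0], [0.0, -0.1, -35.0], [0.0, -0.1, -35.0], [0.0, -0.1, -35.0], [-16.7, -39.0, -0.1], [-17.0, -38.9, -0.1], [-17.3, -38.8, -0.1], [-17.6, -38.6, -0.1], [-17.9, -38.5, -0.1], [-18.2, -38.4, -0.1], [-18.4, -38.2, -0.2], [-18.7, -38.1, -0.2], [-19.0, -38.0, -0.2]]
"delta_rot": [[0.0, 0.0, 0.0], [0.0, 0.0, 0.0], [0.0, 0.0, 0.0], [0.0, 0.0, 0.0], [0.0, 0.0, 0.42], [0.0, 0.0, 0.42], [0.0, 0.0, 0.42], [0.0, 0.0, 0.42], [0.0, 0.0, 0.42], [0.0, 0.0, 0.42], [0.0, 0.0, 0.42], [0.0, 0.0, 0.42], [0.0, 0.0, 0.42]]
```

>>> jog_arm --offset '[[0,0,-35],[0,0,-35],[0,0,-35],[0,0,-35],[-17,-39,0],[-17,-39,0],[-17,-39,0],[-18,-39,0],[-18,-39,0],[-18,-38,0],[-18,-38,0],[-19,-38,0],[-19,-38,0],[0,0,0],[0,0,0]]' --delta_rot '[[0,0,0],[0,0,0],[0,0,0],[0,0,0],[0,0,0.4],[0,0,0.4],[0,0,0.4],[0,0,0.4],[0,0,0.4],[0,0,0.4],[0,0,0.4],[0,0,0.4],[0,0,0.4],[0,0,0],[0,0,0]]' --jaw '[75,75,75,75,75,75,75,75,75,75,75,75,75,75,75]'

```text
time: 29.85
tool_pos: [533.7, 211.9, 315.8]
tcp_rot: [-179.8, 0.3, -3.7]
ft_force: [-0.3, -0.4, 0.6]
finger_gap: 64.1
```

```bash
python3 - <<'E'
from h import *
p,R,s=pose(); print(p,s['tcp_rot'],s['ft_force'],s['finger_gap'])
save('wrist','w20')
E
```

```text
[533.70984535 211.88357616 315.82709098] [-179.80806372    0.32606856   -3.73355679] [-0.31988077 -0.36046481  0.57127126] 64.08104008551348
```

View pics/w20.png

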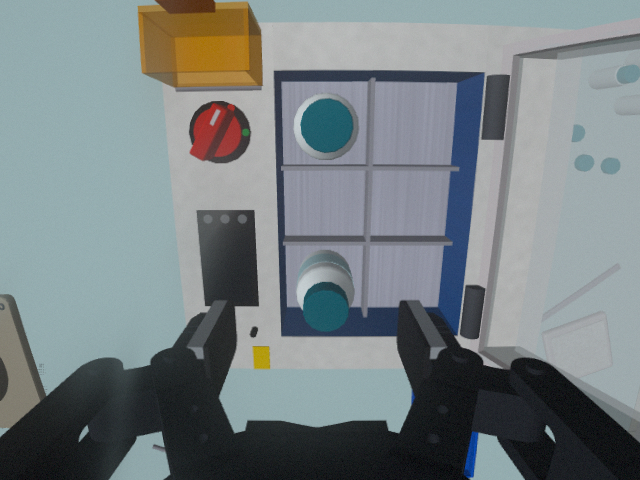

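```bash
python3 - <<'E'
from h import *
p,d,m=load('w20'); ps,ds,ms=load('s17'); X=cloud(m,d)
def caps(p,boxes):
    hsv=cv2.cvtColor(p,cv2.COLOR_RGB2HSV);h,s,v=cv2.split(hsv)
    mk=((h>=84)&(h<=100)&(s>150)).astype(np.uint8); out=[]
    for x0,y0,x1,y1 in boxes:
        q=np.zeros_like(mk); q[y0:y1,x0:x1]=mk[y0:y1,x0:x1]
        n,l,st,ce=cv2.connectedComponentsWithStats(q); i=1+st[1:,4].argmax(); out.append((st[i],ce[i]))
    return out
cw=caps(p,[(280,80,370,170),(280,260,370,340)]); print(cw)
for (st,ce) in cw: print('top@160',onz(m,ce,160), 'depth z', X[int(ce[1]),int(ce[0])])
print('pred',S(-37,76,160),S(-37,-76,160))
cs=caps(ps,[(390,370,440,410),(345,305,385,345)]); print(cs)
for (st,ce) in cs: print('scene@155',onz(ms,ce,155))
for a,b in zip(cw,cs): print(tri([(m,a[1]),(ms,(b[1][0],b[1][1]-3))]))
E
```

```text
[(array([ 301,   99,   52,   53, 2123], dtype=int32), array([326.33254828, 125.10504004])), (array([ 303,  285,   46,   47, 1555], dtype=int32), array([324.70675241, 309.57299035]))]
top@160 [[546.21228433 289.76227846 160.        ]] depth z [545.9326357  289.81207453 161.76799146]
top@160 [[536.08856179 139.61566322 160.        ]] depth z [535.52434757 140.359199   160.35733897]
pred [546.14509053 289.97328058 160.        ] [536.60093156 138.27321786 160.        ]
[(array([408, 377,  25,  28, 476], dtype=int32), array([420.00840336, 389.20378151])), (array([368, 321,   8,   8,  24], dtype=int32), array([371.16666667, 324.58333333]))]
scene@155 [[543.90910244 289.13179325 155.        ]]
scene@155 [[528.2116318  147.25235287 155.        ]]
(array([546.20555811, 289.34912227, 167.48208528]), [np.float64(0.32263700554396735), np.float64(0.17456480259659202)])
(array([536.2668696 , 151.83172299, 179.78350671]), [np.float64(3.12662418418347), np.float64(1.1913409070070315)])
```

```bash
python3 - <<'E'
from h import *
plan([((546.1,289.8,230),rot(-3.6),38)])
E
```

```text
4
"offset": [[1.9, -19.6, 21.5], [1.9, -19.6, 21.5], [1.9, -19.6, 21.5], [1.9, -19.6, 21.5]]
"delta_rot": [[-0.06, 0.08, -0.04], [-0.06, 0.08, -0.04], [-0.06, 0.08, -0.04], [-0.06, 0.08, -0.04]]
```

>>> jog_arm --offset '[[2,-20,20],[2,-20,20],[2,-19,20],[2,-19,20],[0,0,0],[0,0,0]]' --delta_rot '[[0,0.1,0],[0,0.1,0],[0,0.1,0],[0,0,0],[0,0,0],[0,0,0]]' --jaw '[75,75,75,75,75,75]'

```text
time: 30.5
tool_pos: [552.2, 282.9, 234.4]
tcp_rot: [-179.9, -0.1, -4.4]
ft_force: [0.3, -0.2, 1.1]
finger_gap: 63.9
```

```bash
python3 - <<'E'
from h import *
p,R,s=pose(); print(p,s['tcp_rot'])
plan([((546.1,289.8,180),rot(-3.6),20)])
E
```

```text
[552.19741136 282.91123397 234.37812865] [-1.79903100e+02 -9.99346141e-02 -4.38716337e+00]
3
"offset": [[-2.2, -2.1, 18.1], [-2.2, -2.1, 18.1], [-2.2, -2.1, 18.1]]
"delta_rot": [[-0.03, -0.03, -0.26], [-0.03, -0.03, -0.26], [-0.03, -0.03, -0.26]]
```

>>> jog_arm --offset '[[-2,-2,17],[-2,-2,17],[-2,-2,17],[0,0,0],[0,0,0]]' --delta_rot '[[0,0,-0.3],[0,0,-0.3],[0,0,-0.2],[0,0,0],[0,0,0]]' --jaw '[75,75,75,75,75]'

```text
time: 31.0
tool_pos: [549.5, 284.7, 183.5]
tcp_rot: [-179.8, -0.4, -3.9]
ft_force: [-0.5, -0.1, 0.9]
finger_gap: 63.6
```

```bash
python3 - <<'E'
from h import *
p,R,s=pose(); print(p,s['tcp_rot'])
save('wrist','w21')
plan([((546.1,289.8,141),rot(-3.6),20)])
E
```

```text
[549.46334433 284.73273507 183.52107629] [-179.84480547   -0.37667099   -3.8540746 ]
3
"offset": [[-1.3, -1.6, 14.1], [-1.3, -1.6, 14.1], [-1.2, -1.6, 14.1]]
"delta_rot": [[-0.05, -0.12, -0.09], [-0.05, -0.12, -0.09], [-0.05, -0.12, -0.09]]
```

View pics/w21.png

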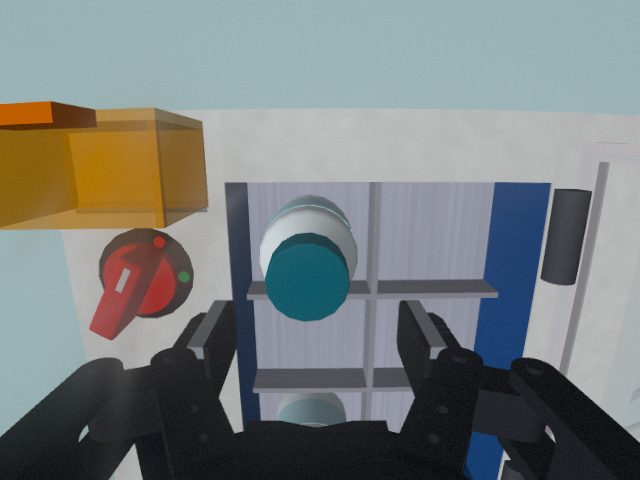

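>>> jog_arm --offset '[[-3,-5,3],[0,0,13],[0,0,13],[0,0,8],[0,0,0],[0,0,0]]' --delta_rot '[[0,-0.4,-0.2],[0,0,0],[0,0,0],[0,0,0],[0,0,0],[0,0,0]]' --jaw '[75,75,75,75,75,75]'

```text
time: 31.65
tool_pos: [547.7, 290.4, 145.1]
tcp_rot: [-179.8, -0.1, -3.7]
ft_force: [-0.2, -0.6, -0.2]
finger_gap: 63.9
```

```bash
python3 - <<'E'
from h import *
p,R,s=pose(); print(p,s['tcp_rot'],s['ft_force'])
save('wrist','w22')
plan([((546.1,289.8,140),rot(-3.6),20)])
E
```

```text
[547.67128817 290.42970498 145.13476251] [-1.79779017e+02 -8.16032670e-02 -3.66054263e+00] [-0.16488913 -0.6355638  -0.15800364]
1
"offset": [[-1.4, 0.7, 5.1]]
"delta_rot": [[-0.21, -0.07, -0.06]]
```

View pics/w22.png

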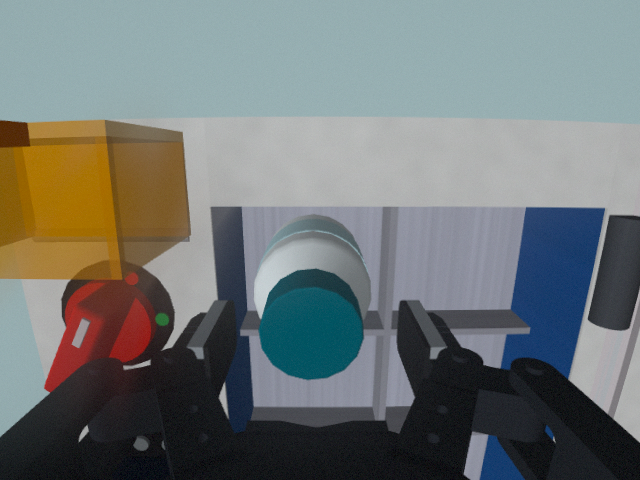

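>>> jog_arm --offset '[[-1.5,0.5,4],[0,0,0],[0,0,0],[0,0,0],[0,0,0],[0,0,0],[0,0,0]]' --delta_rot '[[0,0,0],[0,0,0],[0,0,0],[0,0,0],[0,0,0],[0,0,0],[0,0,0]]' --jaw '[75,60,48,35,35,35,35]' --newtons 40

```text
time: 32.4
tool_pos: [546.6, 290.2, 142.0]
tcp_rot: [-179.7, -0.2, -3.7]
ft_force: [-0.6, 0.4, -1.9]
finger_gap: 38.2
```

```bash
python3 - <<'E'
from h import *
p,R,s=pose(); print(p,s['tcp_rot'],s['ft_force'],s['finger_gap'])
save('wrist','w23')
E
```

```text
[546.55664892 290.18544336 142.02968714] [-1.79739760e+02 -1.69112111e-01 -3.66181011e+00] [-0.63813326  0.36938217 -1.91227914] 38.15492840749937
```

View pics/w23.png

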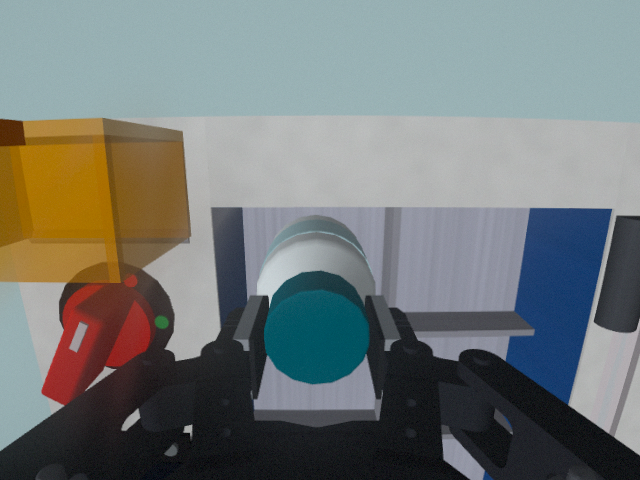

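>>> jog_arm --offset '[[0,0,-8],[0,0,-15],[0,0,-25],[0,0,-25],[0,0,-25],[0,0,-25],[0,0,-15],[0,0,-8],[0,0,0]]' --delta_rot '[[0,0,0],[0,0,0],[0,0,0],[0,0,0],[0,0,0],[0,0,0],[0,0,0],[0,0,0],[0,0,0]]' --jaw '[35,35,35,35,35,35,35,35,35]'

```text
time: 33.35
tool_pos: [546.2, 289.5, 303.5]
tcp_rot: [-179.6, -0.5, -3.7]
ft_force: [-0.3, 0.2, -0.5]
finger_gap: 38.1
```

```bash
python3 - <<'E'
from h import *
p,R,s=pose(); print(p,s['tcp_rot'],s['ft_force'],s['finger_gap'])
plan([((590,0,290),rot(-3.6),30),((586,-335,290),rot(-2),30)])
E
```

```text
[546.21521854 289.53169575 303.45118271] [-179.59404129   -0.46540909   -3.6620987 ] [-0.34007104  0.15534489 -0.5429432 ] 38.1044029973249
22
"offset": [[6.2, 28.6, 1.2], [6.2, 28.6, 1.2], [6.2, 28.6, 1.2], [6.2, 28.6, 1.2], [6.2, 28.6, 1.3], [6.2, 28.6, 1.3], [6.2, 28.6, 1.3], [6.2, 28.6, 1.3], [6.2, 28.6, 1.3], [6.2, 28.6, 1.3], [1.4, 27.9, 0.0], [1.4, 27.9, 0.0], [1.3, 27.9, 0.0], [1.2, 27.9, 0.0], [1.2, 27.9, 0.0], [1.1, 27.9, 0.0], [1.0, 27.9, 0.0], [1.0, 27.9, 0.0], [0.9, 27.9, 0.0], [0.8, 27.9, 0.0], [0.8, 27.9, 0.0], [0.7, 27.9, 0.0]]
"delta_rot": [[-0.04, -0.05, 0.0], [-0.04, -0.05, 0.0], [-0.04, -0.05, 0.0], [-0.04, -0.05, 0.0], [-0.04, -0.05, 0.0], [-0.04, -0.05, 0.0], [-0.04, -0.05, 0.0], [-0.04, -0.05, 0.0], [-0.04, -0.05, 0.0], [-0.04, -0.05, 0.0], [0.0, 0.0, -0.13], [0.0, 0.0, -0.13], [0.0, 0.0, -0.13], [0.0, 0.0, -0.13], [0.0, 0.0, -0.13], [0.0, 0.0, -0.13], [0.0, 0.0, -0.13], [0.0, 0.0, -0.13], [0.0, 0.0, -0.13], [0.0, 0.0, -0.13], [0.0, 0.0, -0.13], [0.0, 0.0, -0.13]]
```

>>> jog_arm --offset '[[2,12,0],[5,25,0],[6,30,0],[6,32,1],[6,32,1],[6,32,1],[6,32,1],[6,32,1],[6,32,1],[4,32,0],[2,32,0],[1,32,0],[1,32,0],[1,32,0],[1,32,0],[1,32,0],[1,32,0],[1,25,0],[1,12,0],[0,0,0]]' --delta_rot '[[0,-0.1,0],[0,-0.1,0],[0,-0.1,0],[0,0,0],[0,0,0],[0,0,0],[0,0,0],[0,0,0],[0,0,0],[0,0,0],[0,0,0],[0,0,-0.2],[0,0,-0.2],[0,0,-0.2],[0,0,-0.2],[0,0,-0.2],[0,0,-0.2],[0,0,-0.2],[0,0,0],[0,0,0]]' --jaw '[35,35,35,35,35,35,35,35,35,35,35,35,35,35,35,35,35,35,35,35]'

```text
time: 35.35
tool_pos: [558.4, -299.6, 264.4]
tcp_rot: [-179.4, 2.4, -2.4]
ft_force: [-0.6, -0.3, -1.2]
finger_gap: 38.5
```

```bash
python3 - <<'E'
from h import *
p,R,s=pose(); print(p,s['tcp_rot'],s['ft_force'],s['finger_gap'])
save('wrist','w24'); save('top','t24')
E
```

```text
[ 558.36750917 -299.58426153  264.36966821] [-179.39477879    2.37576289   -2.40101951] [-0.62203395 -0.29067909 -1.20434348] 38.49743607490111
```

View pics/w24.png

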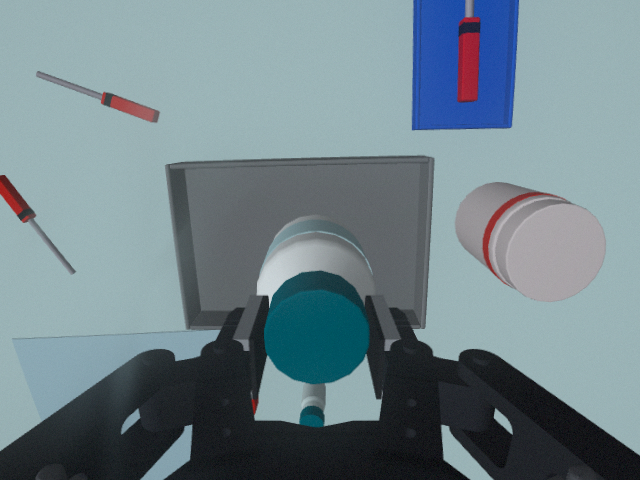

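View pics/t24.png

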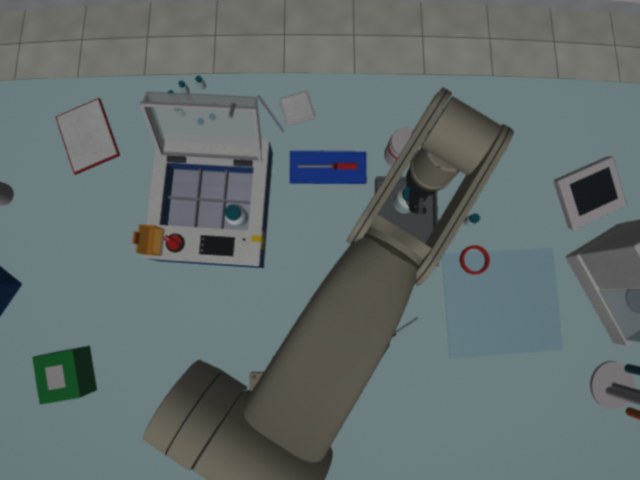

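```bash
python3 - <<'E'
from h import *
p,d,m=load('w24')
P=onz(m,[(166,165),(434,157),(425,328),(188,329)],45); print(P.round(1), np.linalg.norm(P[0]-P[1]),np.linalg.norm(P[1]-P[2]),P.mean(0), np.degrees(np.arctan2(*(P[1]-P[0])[[1,0]])))
X=cloud(m,d);print('floor',[X[y,x].round(0).tolist() for x,y in [(220,200),(400,200),(215,270)]])
plan([((585,-337,250),rot(-2),15)])
E
```

```text
[[ 408.4 -247.    45. ]
 [ 660.6 -249.9   45. ]
 [ 658.2 -423.7   45. ]
 [ 406.8 -420.1   45. ]] 252.22442252315784 173.8438891839795 [ 533.5031531  -335.17856925   45.        ] -0.6696219005701515
floor [[446.0, -288.0, 7.0], [636.0, -295.0, 6.0], [432.0, -367.0, 8.0]]
4
"offset": [[7.1, 9.6, 3.3], [7.0, 9.6, 3.4], [7.0, 9.6, 3.5], [6.9, 9.6, 3.6]]
"delta_rot": [[-0.16, 0.59, -0.08], [-0.16, 0.59, -0.08], [-0.16, 0.59, -0.08], [-0.16, 0.59, -0.08]]
```

>>> jog_arm --offset '[[5,6,10],[8,10,12],[8,10,12],[6,8,12],[3,3,12],[0,0,0],[0,0,0]]' --delta_rot '[[-0.1,0.5,0],[-0.1,0.5,0],[-0.1,0.5,0],[-0.1,0.4,0],[0,0,0],[0,0,0],[0,0,0]]' --jaw '[35,35,35,35,35,35,35]'

```text
time: 36.15
tool_pos: [589.4, -333.7, 198.2]
tcp_rot: [-179.7, 0.4, -2.0]
ft_force: [-0.6, 0.0, -1.2]
finger_gap: 38.4
```

```bash
python3 - <<'E'
from h import *
p,R,s=pose(); print(p,s['tcp_rot'],s['ft_force'],s['finger_gap'])
plan([((588,-336,120),rot(-2),20)])
E
```

```text
[ 589.42040023 -333.71034389  198.24003351] [-179.66200413    0.39906258   -2.01431338] [-0.55308225  0.01900336 -1.22163056] 38.44254241038955
4
"offset": [[-0.2, 0.7, 19.6], [-0.2, 0.7, 19.6], [-0.3, 0.6, 19.6], [-0.3, 0.6, 19.6]]
"delta_rot": [[-0.08, 0.1, 0.0], [-0.08, 0.1, 0.0], [-0.08, 0.1, 0.0], [-0.08, 0.1, 0.0]]
```

>>> jog_arm --offset '[[0,0.5,14],[0,0.5,18],[0,0.5,18],[0,0.5,14],[0,0,8],[0,0,0],[0,0,0]]' --delta_rot '[[-0.1,0.1,0],[-0.1,0.1,0],[-0.1,0.1,0],[0,0.1,0],[0,0,0],[0,0,0],[0,0,0]]' --jaw '[35,35,35,35,35,35,35]'

```text
time: 36.85
tool_pos: [589.9, -335.3, 123.8]
tcp_rot: [179.9, -0.2, -2.0]
ft_force: [-0.2, 0.2, -0.5]
finger_gap: 38.8
```

```bash
python3 - <<'E'
from h import *
p,R,s=pose(); print(p,s['tcp_rot'],s['ft_force'],s['finger_gap'])
plan([((588,-336,84),rot(-2),10)])
E
```

```text
[ 589.88865228 -335.31808486  123.78558224] [179.91581901  -0.20273407  -1.97472083] [-0.18939613  0.1516136  -0.45753977] 38.843466513215574
4
"offset": [[-0.5, 0.2, 9.9], [-0.5, 0.2, 9.9], [-0.5, 0.2, 9.9], [-0.5, 0.2, 9.9]]
"delta_rot": [[0.02, -0.05, 0.0], [0.02, -0.05, 0.0], [0.02, -0.05, 0.0], [0.02, -0.05, 0.0]]
```

>>> jog_arm --offset '[[-0.5,0,10],[-0.5,0,10],[0,0,9],[0,0,6],[0,0,0],[0,0,0]]' --delta_rot '[[0,-0.2,0],[0,0,0],[0,0,0],[0,0,0],[0,0,0],[0,0,0]]' --jaw '[35,35,35,35,35,35]'

```text
time: 37.45
tool_pos: [589.9, -336.0, 87.6]
tcp_rot: [179.8, -0.1, -2.0]
ft_force: [-0.3, -1.1, -2.5]
finger_gap: 38.3
```

```bash
python3 - <<'E'
from h import *
p,R,s=pose(); print(p,s['tcp_rot'],s['ft_force'],s['finger_gap'])
E
```

```text
[ 589.92494649 -336.01110606   87.63406064] [ 1.79827657e+02 -1.28173768e-01 -1.97121728e+00] [-0.29035285 -1.06348447 -2.53942171] 38.31066870046699
```

Step down 3 mm, then 1–2 mm until contact.

>>> jog_arm --offset '[[0,0,2.5],[0,0,0],[0,0,2],[0,0,0],[0,0,0]]' --delta_rot '[[0,0,0],[0,0,0],[0,0,0],[0,0,0],[0,0,0]]' --jaw '[35,35,35,35,35]'

```text
time: 37.95
tool_pos: [590.6, -336.5, 84.1]
tcp_rot: [179.8, -0.2, -2.0]
ft_force: [0.6, 0.1, -0.7]
finger_gap: 37.9
```

```bash
python3 - <<'E'
from h import *
p,R,s=pose(); print(p,s['tcp_rot'],s['ft_force'],s['finger_gap'])
E
```

```text
[ 590.6174049  -336.50424388   84.08232205] [179.76824207  -0.22272176  -1.96950395] [ 0.59780264  0.07561273 -0.74250288] 37.861400624013974
```

>>> jog_arm --offset '[[0,0,1.5],[0,0,0],[0,0,0]]' --delta_rot '[[0,0,0],[0,0,0],[0,0,0]]' --jaw '[35,35,35]'

```text
time: 38.25
tool_pos: [590.8, -336.6, 82.8]
tcp_rot: [179.8, -0.3, -2.0]
ft_force: [0.2, -0.1, -1.4]
finger_gap: 38.7
```

```bash
python3 - <<'E'
from h import *
p,R,s=pose(); print(p,s['tcp_rot'],s['ft_force'],s['finger_gap'])
save('wrist','w25')
E
```

```text
[ 590.81038672 -336.62013711   82.80721002] [179.75273781  -0.25113083  -1.97363773] [ 0.15017082 -0.11659566 -1.42826371] 38.72797247241816
```

View pics/w25.png

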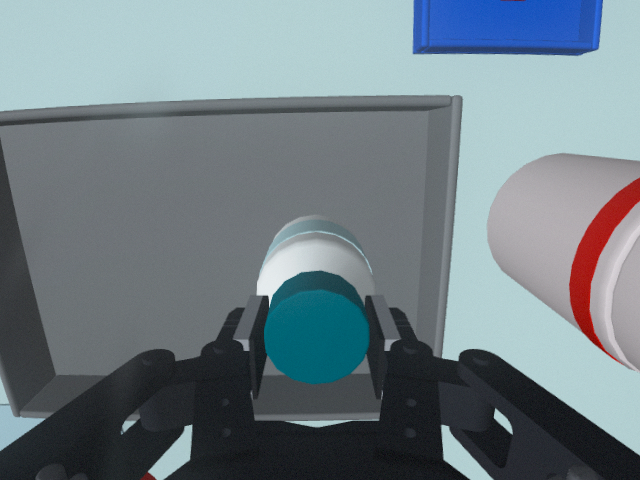

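>>> jog_arm --offset '[[0,0,1.5],[0,0,0],[0,0,0]]' --delta_rot '[[0,0,0],[0,0,0],[0,0,0]]' --jaw '[35,35,35]'

```text
time: 38.6
tool_pos: [591.1, -337.2, 82.1]
tcp_rot: [179.7, -0.3, -2.0]
ft_force: [0.9, 0.5, -1.3]
finger_gap: 38.5
```

>>> jog_arm --offset '[[0,0,1.5],[0,0,0],[0,0,0]]' --delta_rot '[[0,0,0],[0,0,0],[0,0,0]]' --jaw '[35,35,35]'

```text
time: 38.9
tool_pos: [591.4, -338.0, 82.1]
tcp_rot: [179.6, -0.4, -2.0]
ft_force: [-0.3, 0.9, -1.1]
finger_gap: 38.7
```

>>> jog_arm --offset '[[0,0,0],[0,0,0],[0,0,0],[0,0,0],[0,0,-12],[0,0,-25],[0,0,-40],[0,0,-45],[0,0,-45],[0,0,0]]' --delta_rot '[[0,0,0],[0,0,0],[0,0,0],[0,0,0],[0,0,0],[0,0,0],[0,0,0],[0,0,0],[0,0,0],[0,0,0]]' --jaw '[50,65,72,72,72,72,72,72,72,72]'

```text
time: 39.9
tool_pos: [589.3, -335.6, 256.9]
tcp_rot: [179.7, -0.2, -2.0]
ft_force: [0.3, 0.1, 0.5]
finger_gap: 61.6
```

```bash
python3 - <<'E'
from h import *
p,R,s=pose(); print(p,s['tcp_rot'],s['ft_force'],s['finger_gap'])
save('wrist','w26'); save('scene','s26')
E
```

```text
[ 589.29256338 -335.5552517   256.86331227] [179.72448686  -0.22015752  -1.9674707 ] [0.29753082 0.06295153 0.45087005] 61.628894404066585
```

View pics/w26.png

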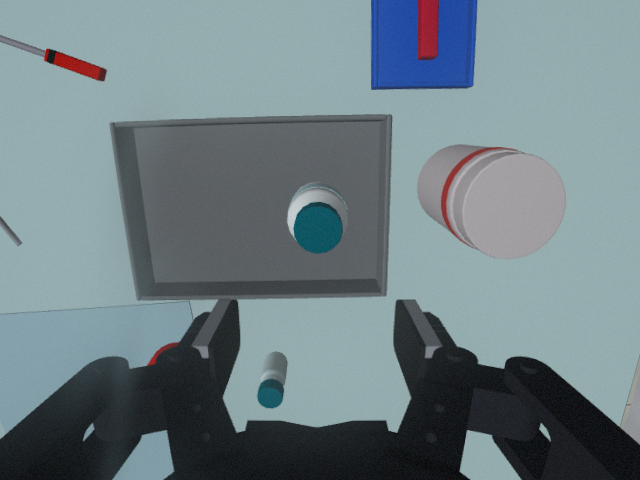

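View pics/s26.png

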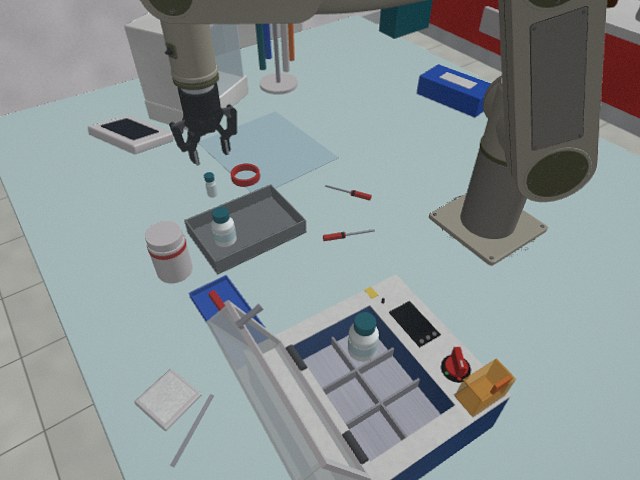

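```bash
python3 - <<'E'
from h import *
plan([((575,-100,290),rot(-3),45),((536.3,138.6,260),rot(-3.6),42)])
E
```

```text
12
"offset": [[-3.4, -39.0, -6.7], [-3.5, -39.0, -6.7], [-3.7, -38.9, -6.7], [-3.8, -38.9, -6.7], [-3.9, -38.9, -6.7], [-4.0, -38.9, -6.7], [-8.5, -39.4, 5.0], [-8.6, -39.4, 5.0], [-8.7, -39.3, 5.0], [-8.7, -39.3, 5.0], [-8.8, -39.3, 5.0], [-8.9, -39.3, 5.0]]
"delta_rot": [[0.0, 0.03, 0.17], [0.0, 0.03, 0.17], [0.0, 0.03, 0.17], [0.0, 0.03, 0.17], [0.0, 0.03, 0.17], [0.0, 0.03, 0.17], [0.0, 0.0, 0.1], [0.0, 0.0, 0.1], [0.0, 0.0, 0.1], [0.0, 0.0, 0.1], [0.0, 0.0, 0.1], [0.0, 0.0, 0.1]]
```

>>> jog_arm --offset '[[-3,-39,-8],[-3,-39,-8],[-4,-39,-8],[-4,-39,-7],[-4,-39,-7],[-4,-39,-7],[-8,-39,5],[-8,-39,5],[-9,-39,5],[-9,-39,5],[-9,-39,5],[-9,-39,5],[0,0,0],[0,0,0]]' --delta_rot '[[0,0,0.2],[0,0,0.2],[0,0,0.2],[0,0,0.2],[0,0,0.2],[0,0,0.2],[0,0,0.1],[0,0,0.1],[0,0,0.1],[0,0,0.1],[0,0,0.1],[0,0,0.1],[0,0,0],[0,0,0]]' --jaw '[75,75,75,75,75,75,75,75,75,75,75,75,75,75]'

```text
time: 41.4
tool_pos: [523.6, 155.7, 244.3]
tcp_rot: [-179.8, 2.3, -4.0]
ft_force: [0.6, -0.7, -0.5]
finger_gap: 64.1
```

```bash
python3 - <<'E'
from h import *
p,R,s=pose(); print(p,s['tcp_rot'])
pp,d,m=save('wrist','w27')
hsv=cv2.cvtColor(pp,cv2.COLOR_RGB2HSV);h,s,v=cv2.split(hsv)
mk=((h>=84)&(h<=100)&(s>150)).astype(np.uint8); mk[:,:240]=0; mk[:,420:]=0
n,l,st,ce=cv2.connectedComponentsWithStats(mk); i=1+st[1:,4].argmax(); print(st[i],onz(m,ce[i],160)); X=cloud(m,d); print(X[int(ce[i][1]),int(ce[i][0])])
plan([((536.3,138.6,190),rot(-3.6),20)])
E
```

```text
[523.62377606 155.67469201 244.31467952] [-179.82089385    2.3001957    -4.00093693]
[ 313  248   61   60 2879] [[536.29440949 139.34024815 160.        ]]
[536.09534999 140.24324658 161.12172376]
3
"offset": [[5.4, 5.4, 17.8], [5.1, 5.4, 17.9], [4.8, 5.4, 18.0]]
"delta_rot": [[-0.07, 0.78, -0.15], [-0.07, 0.78, -0.15], [-0.07, 0.78, -0.15]]
```

View pics/w27.png

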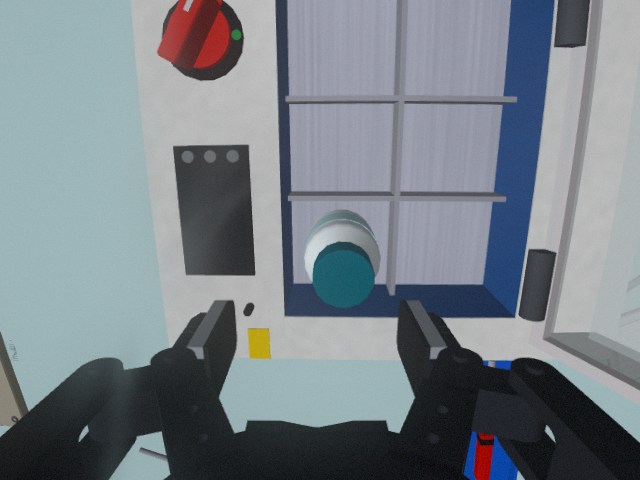

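>>> jog_arm --offset '[[5,5,15],[5,5,15],[4,5,15],[0,0,0],[0,0,0]]' --delta_rot '[[0,0.8,0],[0,0.8,0],[0,0.7,0],[0,0,0],[0,0,0]]' --jaw '[75,75,75,75,75]'

```text
time: 41.95
tool_pos: [536.2, 133.3, 196.5]
tcp_rot: [-179.9, 0.1, -4.4]
ft_force: [0.6, -0.8, 0.7]
finger_gap: 64.3
```

```bash
python3 - <<'E'
from h import *
p,R,s=pose(); print(p,s['tcp_rot'])
plan([((536.3,139,190),rot(-3.6),20)])
E
```

```text
[536.22405667 133.32486462 196.48114635] [-1.79890121e+02  7.15514916e-02 -4.43008660e+00]
1
"offset": [[-0.4, -5.7, 6.5]]
"delta_rot": [[-0.11, 0.07, -0.83]]
```

>>> jog_arm --offset '[[0,-5.5,8],[0,0,10],[0,0,0],[0,0,0]]' --delta_rot '[[0,0,-0.8],[0,0,0],[0,0,0],[0,0,0]]' --jaw '[75,75,75,75]'

```text
time: 42.35
tool_pos: [537.7, 138.9, 178.9]
tcp_rot: [-179.9, -0.0, -3.6]
ft_force: [-0.3, -0.7, 0.5]
finger_gap: 63.9
```

```bash
python3 - <<'E'
from h import *
p,R,s=pose(); print(p,s['tcp_rot'])
save('wrist','w28')
plan([((536.3,139,142),rot(-3.6),14)])
E
```

```text
[537.65933046 138.92534706 178.89915587] [-1.79851187e+02 -2.00421465e-02 -3.62452445e+00]
3
"offset": [[-0.4, 0.0, 12.2], [-0.4, 0.0, 12.2], [-0.4, 0.0, 12.2]]
"delta_rot": [[-0.05, 0.0, 0.0], [-0.05, 0.0, 0.0], [-0.05, 0.0, 0.0]]
```

View pics/w28.png

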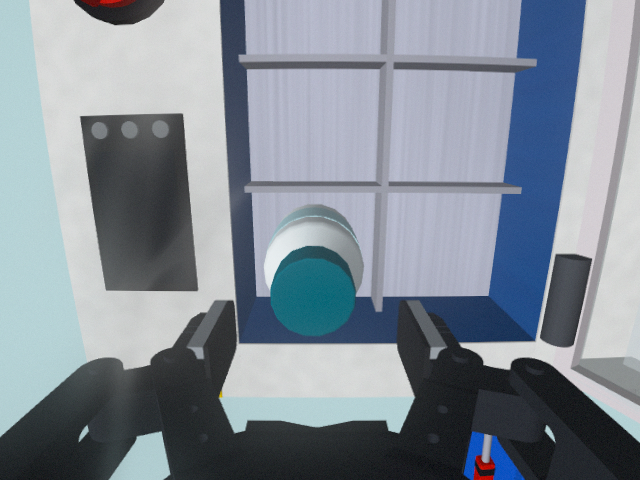

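Well centred. Descend and grip.

>>> jog_arm --offset '[[-0.5,0,12],[-0.5,0,12],[0,0,9],[0,0,0],[0,0,0]]' --delta_rot '[[0,0,0],[0,0,0],[0,0,0],[0,0,0],[0,0,0]]' --jaw '[75,75,75,75,75]'

```text
time: 42.9
tool_pos: [536.0, 139.3, 142.4]
tcp_rot: [-179.9, 0.0, -3.6]
ft_force: [1.1, -0.5, 0.2]
finger_gap: 63.8
```

```bash
python3 - <<'E'
from h import *
p,R,s=pose(); print(p,s['tcp_rot'],s['ft_force'])
E
```

```text
[536.02109859 139.25987353 142.43141201] [-1.79866783e+02  3.50246783e-02 -3.60224025e+00] [ 1.06856694 -0.49288781  0.18703629]
```

>>> jog_arm --offset '[[0,0,0],[0,0,0],[0,0,0],[0,0,0],[0,0,0],[0,0,0],[0,0,-8],[0,0,-15],[0,0,-25],[0,0,-25],[0,0,-25],[0,0,-25],[0,0,-15],[0,0,-8],[0,0,0]]' --delta_rot '[[0,0,0],[0,0,0],[0,0,0],[0,0,0],[0,0,0],[0,0,0],[0,0,0],[0,0,0],[0,0,0],[0,0,0],[0,0,0],[0,0,0],[0,0,0],[0,0,0],[0,0,0]]' --jaw '[60,48,35,35,35,35,35,35,35,35,35,35,35,35,35]' --newtons 40

```text
time: 44.4
tool_pos: [536.4, 138.9, 304.6]
tcp_rot: [-179.8, -0.4, -3.6]
ft_force: [0.5, -0.6, -1.4]
finger_gap: 38.3
```

```bash
python3 - <<'E'
from h import *
p,R,s=pose(); print(p,s['tcp_rot'],s['ft_force'],s['finger_gap'])
save('wrist','w29')
plan([((500,-60,300),rot(-3),30),((478,-336,260),rot(-2),30)])
E
```

```text
[536.44687877 138.92630821 304.61019116] [-179.77914946   -0.35451442   -3.60212718] [ 0.45794661 -0.5821848  -1.4191852 ] 38.33970100099075
17
"offset": [[-3.4, 28.7, 0.4], [-3.4, 28.7, 0.4], [-3.5, 28.7, 0.5], [-3.5, 28.7, 0.5], [-3.6, 28.7, 0.5], [-3.6, 28.7, 0.5], [-3.6, 28.7, 0.5], [-0.8, 27.7, 4.0], [-0.8, 27.7, 4.0], [-0.8, 27.7, 4.0], [-0.9, 27.7, 4.0], [-0.9, 27.7, 4.0], [-1.0, 27.7, 4.0], [-1.0, 27.7, 4.0], [-1.1, 27.7, 4.0], [-1.1, 27.7, 4.0], [-1.2, 27.7, 4.0]]
"delta_rot": [[-0.03, -0.04, -0.09], [-0.03, -0.04, -0.09], [-0.03, -0.04, -0.09], [-0.03, -0.04, -0.09], [-0.03, -0.04, -0.09], [-0.03, -0.04, -0.09], [-0.03, -0.04, -0.09], [0.0, 0.0, -0.1], [0.0, 0.0, -0.1], [0.0, 0.0, -0.1], [0.0, 0.0, -0.1], [0.0, 0.0, -0.1], [0.0, 0.0, -0.1], [0.0, 0.0, -0.1], [0.0, 0.0, -0.1], [0.0, 0.0, -0.1], [0.0, 0.0, -0.1]]
```

View pics/w29.png

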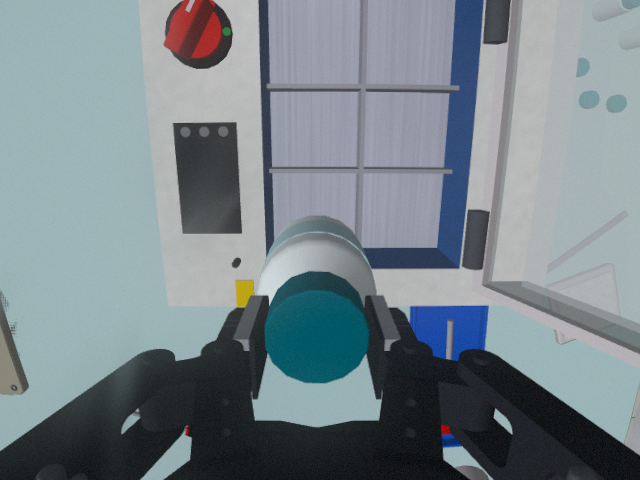

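>>> jog_arm --offset '[[-1,12,0],[-3,22,0],[-3,29,0],[-3,30,0],[-3,30,0],[-3,30,0],[-3,30,0],[-1,30,0],[-1,30,0],[-1,30,0],[-1,30,0],[-1,30,0],[-1,30,0],[-1,30,0],[-1,29,0],[-1,22,0],[0,12,0],[0,0,0],[0,0,0]]' --delta_rot '[[0,0,0],[0,0,0],[0,0,-0.1],[0,0,-0.1],[0,0,-0.1],[0,0,-0.1],[0,0,-0.1],[0,0,-0.1],[0,0,-0.1],[0,0,-0.1],[0,0,-0.1],[0,0,-0.1],[0,0,-0.1],[0,0,-0.1],[0,0,-0.1],[0,0,0],[0,0,0],[0,0,0],[0,0,0]]' --jaw '[35,35,35,35,35,35,35,35,35,35,35,35,35,35,35,35,35,35,35]'

```text
time: 46.35
tool_pos: [462.9, -339.1, 274.0]
tcp_rot: [-179.2, 2.1, -2.4]
ft_force: [-0.4, 0.5, -1.5]
finger_gap: 38.3
```

```bash
python3 - <<'E'
from h import *
p,R,s=pose(); print(p,s['tcp_rot'],s['ft_force'],s['finger_gap'])
plan([((478,-336,200),rot(-2),16)])
E
```

```text
[ 462.94575845 -339.0632771   274.00291001] [-179.16991116    2.09107314   -2.36839285] [-0.43929856  0.45851305 -1.46855143] 38.27194413775023
5
"offset": [[3.5, -0.5, 14.7], [3.4, -0.6, 14.7], [3.3, -0.6, 14.7], [3.2, -0.6, 14.8], [3.1, -0.7, 14.8]]
"delta_rot": [[-0.17, 0.42, -0.08], [-0.17, 0.42, -0.08], [-0.17, 0.42, -0.08], [-0.17, 0.42, -0.08], [-0.17, 0.42, -0.08]]
```

>>> jog_arm --offset '[[3,-0.5,10],[3,-0.5,15],[3,-0.5,15],[3,-0.5,15],[2,-0.5,12],[0,0,0],[0,0,0]]' --delta_rot '[[-0.2,0.4,0],[-0.2,0.4,0],[-0.2,0.4,0],[-0.2,0.4,0],[-0.1,0.4,0],[0,0,0],[0,0,0]]' --jaw '[35,35,35,35,35,35,35]'

```text
time: 47.05
tool_pos: [478.4, -327.9, 201.4]
tcp_rot: [180.0, -0.1, -1.9]
ft_force: [-0.1, -0.1, -0.0]
finger_gap: 38.7
```

```bash
python3 - <<'E'
from h import *
p,R,s=pose(); print(p,s['tcp_rot'],s['ft_force'],s['finger_gap'])
save('wrist','w30')
plan([((478,-336,120),rot(-2),16)])
E
```

```text
[ 478.423112   -327.93116333  201.39461129] [ 1.79993536e+02 -8.36518756e-02 -1.86659952e+00] [-0.1034991  -0.14461648 -0.01478371] 38.65852986842884
6
"offset": [[0.0, 1.4, 13.6], [0.0, 1.3, 13.6], [0.0, 1.3, 13.6], [0.0, 1.3, 13.6], [0.0, 1.3, 13.6], [0.0, 1.3, 13.6]]
"delta_rot": [[0.0, 0.0, 0.02], [0.0, 0.0, 0.02], [0.0, 0.0, 0.02], [0.0, 0.0, 0.02], [0.0, 0.0, 0.02], [0.0, 0.0, 0.02]]
```

View pics/w30.png

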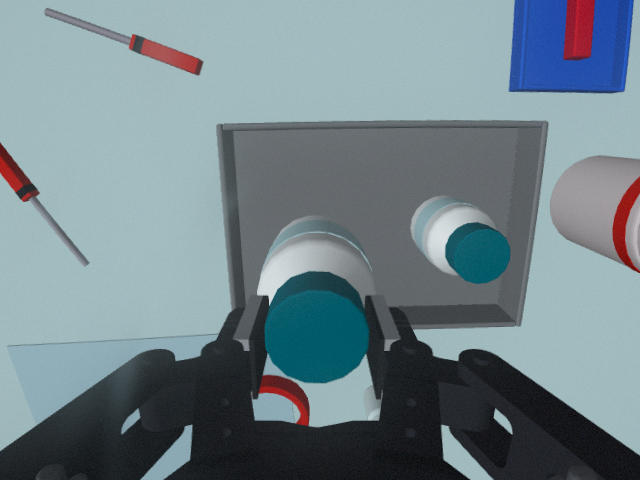

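>>> jog_arm --offset '[[0,1.5,12],[0,1.5,15],[0,1.5,15],[0,1.5,14],[0,1,12],[0,0,8],[0,0,0],[0,0,0]]' --delta_rot '[[0,0,0],[0,0,0],[0,0,0],[0,0,0],[0,0,0],[0,0,0],[0,0,0],[0,0,0]]' --jaw '[35,35,35,35,35,35,35,35]'

```text
time: 47.9
tool_pos: [478.1, -335.6, 118.4]
tcp_rot: [-180.0, -0.1, -1.9]
ft_force: [0.2, -0.1, -0.9]
finger_gap: 38.5
```

```bash
python3 - <<'E'
from h import *
p,R,s=pose(); print(p,s['tcp_rot'],s['ft_force'],s['finger_gap'])
E
```

```text
[ 478.09479997 -335.55193324  118.44209404] [-1.79989863e+02 -5.84858755e-02 -1.88350088e+00] [ 0.19427183 -0.06608633 -0.86129939] 38.49992345173274
```

Contact expected near TCP z ≈ 82.

>>> jog_arm --offset '[[0,0,10],[0,0,10],[0,0,8],[0,0,3],[0,0,0],[0,0,0]]' --delta_rot '[[0,0,0],[0,0,0],[0,0,0],[0,0,0],[0,0,0],[0,0,0]]' --jaw '[35,35,35,35,35,35]'

```text
time: 48.5
tool_pos: [479.0, -336.1, 86.2]
tcp_rot: [179.9, -0.2, -1.9]
ft_force: [-0.3, -0.2, -0.8]
finger_gap: 38.5
```

>>> jog_arm --offset '[[0,0,1.5],[0,0,0],[0,0,0]]' --delta_rot '[[0,0,0],[0,0,0],[0,0,0]]' --jaw '[35,35,35]'

```text
time: 48.8
tool_pos: [479.5, -336.5, 85.5]
tcp_rot: [179.9, -0.2, -1.9]
ft_force: [-0.2, 1.3, -1.0]
finger_gap: 38.8
```

>>> jog_arm --offset '[[0,0,2.5],[0,0,0],[0,0,2],[0,0,0],[0,0,0]]' --delta_rot '[[0,0,0],[0,0,0],[0,0,0],[0,0,0],[0,0,0]]' --jaw '[35,35,35,35,35]'

```text
time: 49.3
tool_pos: [480.8, -338.0, 83.5]
tcp_rot: [179.7, -0.4, -1.9]
ft_force: [0.8, -0.5, -1.3]
finger_gap: 38.6
```

>>> jog_arm --offset '[[-1,-0.5,2],[0,0,0],[0,0,0]]' --delta_rot '[[0,0,0],[0,0,0],[0,0,0]]' --jaw '[35,35,35]'

```text
time: 49.6
tool_pos: [481.1, -338.8, 83.2]
tcp_rot: [179.5, -0.6, -1.9]
ft_force: [0.1, -0.1, -0.6]
finger_gap: 38.6
```

>>> jog_arm --offset '[[0,0,0],[0,0,0],[0,0,0],[0,0,0],[0,0,-12],[0,0,-25],[0,0,-40],[0,0,-45],[0,0,-45],[0,0,-30],[0,0,0]]' --delta_rot '[[0,0,0],[0,0,0],[0,0,0],[0,0,0],[0,0,0],[0,0,0],[0,0,0],[0,0,0],[0,0,0],[0,0,0],[0,0,0]]' --jaw '[50,65,72,72,72,72,72,72,72,72,72]'

```text
time: 50.7
tool_pos: [477.4, -335.5, 290.4]
tcp_rot: [179.7, -0.4, -1.9]
ft_force: [0.9, -0.7, 0.4]
finger_gap: 61.4
```

```bash
python3 - <<'E'
from h import *
p,R,s=pose(); print(p,s['tcp_rot'],s['joint_pos'])
save('wrist','w31'); save('scene','s31')
# guard closing: approach. point on tab when open 94.5deg, from the left pushing right
for t in (94.5,60,30,10,0): print(t,guardP(t,74,43,0)[0])
E
```

```text
[ 477.41638936 -335.49466178  290.42443371] [179.66122845  -0.43950363  -1.85981203] [-4.01346859e+01  3.38408676e+00  8.34918395e+01  6.29233744e-03
  9.25691974e+01 -3.82732621e+01]
94.5 [463.00752117 370.0249138  200.39814158]
60 [459.96630467 321.68616181 215.58587988]
30 [457.27730242 278.94569487 204.23909236]
10 [455.84423299 256.16770868 185.19669853]
0 [455.30479349 247.59356334 173.        ]
```

View pics/w31.png

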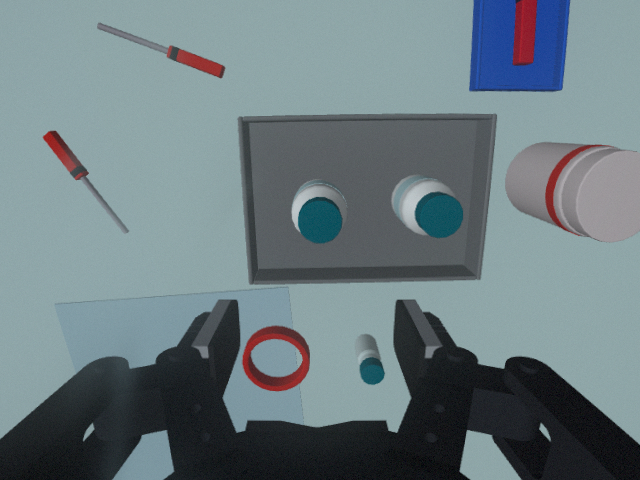

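View pics/s31.png

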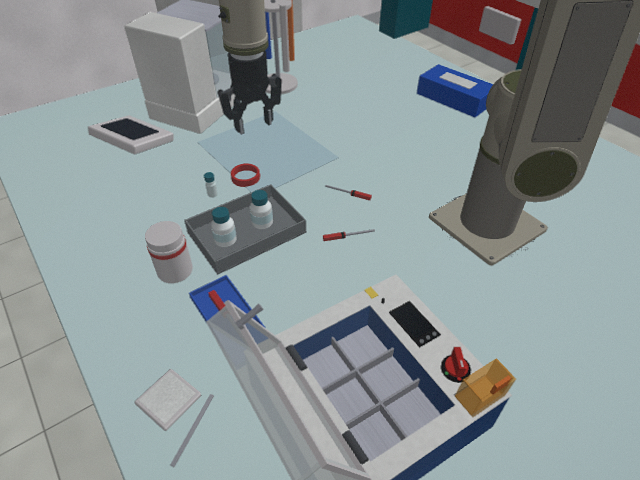

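```bash
cat >> h.py <<'E'
def closeP(deg,r_y=55,r_z=46,hw=11,x=-125):
    a=np.radians(deg); right=r_y*np.cos(a)-r_z*np.sin(a); up=r_y*np.sin(a)+r_z*np.cos(a)
    return S(x,102-right+hw,130+up)
E
python3 - <<'E'
from h import *
print([closeP(t).round(0).tolist() for t in (110,94,70,45,20,0)])
plan([((480,0,300),rot(-2.5),45),((465,415,300),rot(-3.6),45)])
E
```

```text
[[465.0, 394.0, 166.0], [464.0, 382.0, 182.0], [462.0, 357.0, 197.0], [460.0, 326.0, 201.0], [458.0, 297.0, 192.0], [457.0, 278.0, 176.0]]
18
"offset": [[-0.9, -41.8, -1.9], [-1.0, -41.8, -1.9], [-1.0, -41.8, -1.9], [-1.1, -41.8, -1.9], [-1.1, -41.8, -1.8], [-1.2, -41.8, -1.8], [-1.3, -41.8, -1.8], [-1.3, -41.8, -1.8], [-3.3, -41.4, 0.0], [-3.4, -41.4, 0.0], [-3.5, -41.4, 0.0], [-3.5, -41.4, 0.0], [-3.6, -41.4, 0.0], [-3.7, -41.4, 0.0], [-3.8, -41.4, 0.0], [-3.9, -41.3, 0.0], [-3.9, -41.3, 0.0], [-4.0, -41.3, 0.0]]
"delta_rot": [[0.02, -0.02, 0.08], [0.02, -0.02, 0.08], [0.02, -0.02, 0.08], [0.02, -0.02, 0.08], [0.02, -0.02, 0.08], [0.02, -0.02, 0.08], [0.02, -0.02, 0.08], [0.02, -0.02, 0.08], [0.0, 0.0, 0.11], [0.0, 0.0, 0.11], [0.0, 0.0, 0.11], [0.0, 0.0, 0.11], [0.0, 0.0, 0.11], [0.0, 0.0, 0.11], [0.0, 0.0, 0.11], [0.0, 0.0, 0.11], [0.0, 0.0, 0.11], [0.0, 0.0, 0.11]]
```

>>> jog_arm --offset '[[1,-42,-3],[1,-42,-3],[1,-42,-3],[1,-42,-3],[1,-42,-3],[1,-42,-3],[0,-42,-3],[0,-42,-3],[-2,-41,-1],[-2,-41,-1],[-2,-41,-1],[-2,-41,-1],[-2,-41,-1],[-2,-41,-1],[-2,-41,-1],[-2,-41,-1],[-2,-41,-1],[-2,-41,-1],[0,0,0],[0,0,0]]' --delta_rot '[[0,0,0.1],[0,0,0.1],[0,0,0.1],[0,0,0.1],[0,0,0.1],[0,0,0.1],[0,0,0.1],[0,0,0.1],[0,0,0.1],[0,0,0.1],[0,0,0.1],[0,0,0.1],[0,0,0.1],[0,0,0.1],[0,0,0.1],[0,0,0.1],[0,0,0.1],[0,0,0.1],[0,0,0],[0,0,0]]' --jaw '[0,0,0,0,0,0,0,0,0,0,0,0,0,0,0,0,0,0,0,0]'

```text
time: 52.8
tool_pos: [481.0, 438.9, 278.2]
tcp_rot: [179.2, 3.3, -4.0]
ft_force: [-1.0, -0.6, -0.2]
finger_gap: -0.3
```

```bash
python3 - <<'E'
from h import *
p,R,s=pose(); print(p,s['tcp_rot'],s['joint_pos'],s['finger_gap'])
plan([((465,412,185),rot(-3.6),25)])
E
```

```text
[480.99663615 438.93838751 278.18893704] [179.15541599   3.29989447  -3.99898513] [37.014116   17.59170773 68.89731789  1.53702408 96.55369295 41.12365258] -0.25613974569453096
4
"offset": [[-2.2, 6.7, 23.6], [-2.5, 6.7, 23.5], [-2.9, 6.8, 23.4], [-3.2, 6.9, 23.4]]
"delta_rot": [[0.21, 0.83, -0.09], [0.21, 0.83, -0.09], [0.21, 0.83, -0.09], [0.21, 0.83, -0.09]]
```

>>> jog_arm --offset '[[-2,4,23],[-2,4,23],[-3,4,23],[-3,4,20],[0,0,0],[0,0,0]]' --delta_rot '[[0.2,0.8,0],[0.2,0.8,0],[0.2,0.8,0],[0.2,0.8,0],[0,0,0],[0,0,0]]' --jaw '[0,0,0,0,0,0]'

```text
time: 53.4
tool_pos: [464.7, 414.9, 182.1]
tcp_rot: [179.6, 0.3, -4.2]
ft_force: [0.8, -0.3, 0.5]
finger_gap: -0.3
```

```bash
python3 - <<'E'
from h import *
p,R,s=pose(); print(p,s['tcp_rot'])
save('wrist','w32'); save('scene','s32')
plan([(closeP(94)+[0,6,0],rot(-3.6),20)]+[(closeP(t),rot(-3.6),20) for t in range(86,40,-8)])
E
```

```text
[464.73667993 414.87038159 182.08473763] [179.59596384   0.32894718  -4.23883949]
8
"offset": [[0.3, 13.7, 0.6], [0.2, 13.7, 0.5], [0.4, 13.7, -6.4], [0.0, 8.5, -5.3], [0.0, 9.1, -4.1], [0.0, 9.6, -2.7], [0.0, 9.9, -1.4], [0.0, 10.0, 0.0]]
"delta_rot": [[0.18, 0.14, -0.31], [0.18, 0.14, -0.31], [0.0, 0.0, 0.0], [0.0, 0.0, 0.0], [0.0, 0.0, 0.0], [0.0, 0.0, 0.0], [0.0, 0.0, 0.0], [0.0, 0.0, 0.0]]
```

View pics/s32.png

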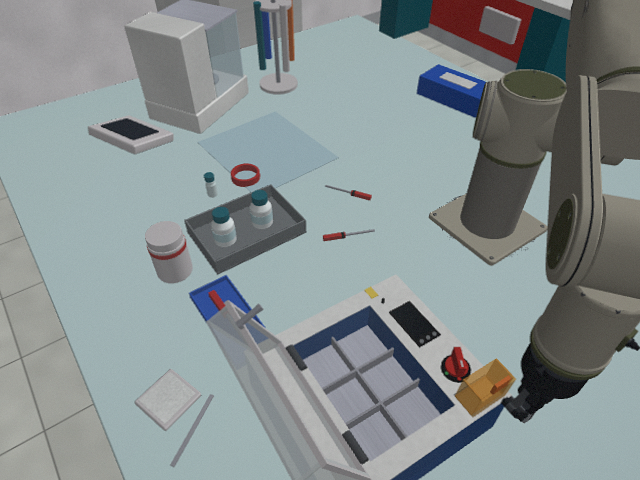

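View pics/w32.png

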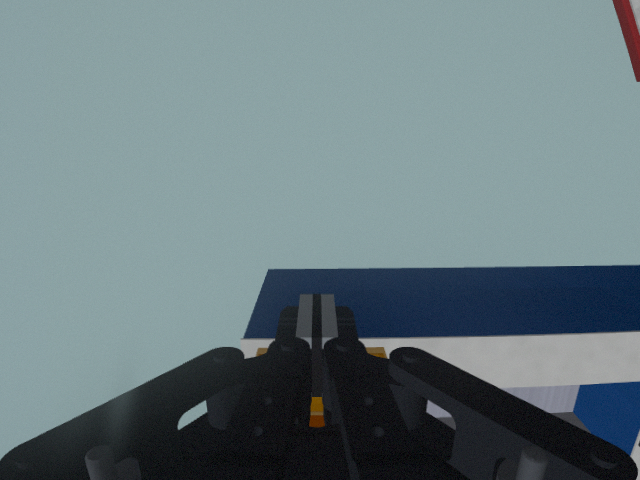

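>>> jog_arm --offset '[[0,13,0],[0,13,0],[0,13,-5],[0,9,-5],[0,9,-4],[0,10,-3],[0,10,-1],[0,10,0],[0,0,0]]' --delta_rot '[[0.2,0.1,-0.3],[0.2,0.1,-0.3],[0,0,0],[0,0,0],[0,0,0],[0,0,0],[0,0,0],[0,0,0],[0,0,0]]' --jaw '[0,0,0,0,0,0,0,0,0]'

```text
time: 54.4
tool_pos: [462.6, 324.4, 208.8]
tcp_rot: [-179.6, -0.3, -3.7]
ft_force: [0.2, 0.7, -0.1]
finger_gap: -0.0
```

```bash
python3 - <<'E'
from h import *
p,R,s=pose(); print(p,s['tcp_rot'],s['ft_force'])
a=save('wrist','w33'); b=save('scene','s33')
x0,y0,x1,y1=380,280,640,480
cv2.imwrite('pics/c33.png',cv2.cvtColor(cv2.resize(b[0][y0:y1,x0:x1],None,fx=3,fy=3,interpolation=cv2.INTER_CUBIC),cv2.COLOR_RGB2BGR))
plan([(closeP(t),rot(-3.6),20) for t in range(38,-1,-7)])
E
```

```text
[462.58940066 324.41401952 208.84209816] [-179.55118587   -0.34063994   -3.66266252] [ 0.18807964  0.7140336  -0.06679113]
6
"offset": [[-2.4, 8.1, 8.5], [0.0, 8.4, 2.4], [0.0, 8.1, 3.4], [0.0, 7.6, 4.3], [0.0, 7.0, 5.2], [0.0, 6.3, 6.0]]
"delta_rot": [[-0.47, -0.33, -0.05], [0.0, 0.0, 0.0], [0.0, 0.0, 0.0], [0.0, 0.0, 0.0], [0.0, 0.0, 0.0], [0.0, 0.0, 0.0]]
```

View pics/c33.png

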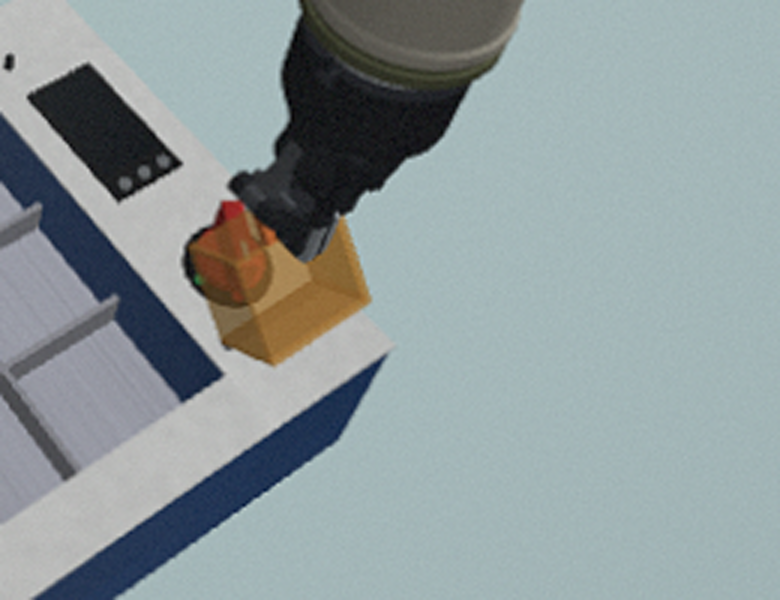

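Guard follows, about half way. Continue over and down.

>>> jog_arm --offset '[[-2,8,6],[0,8,4],[0,8,4],[0,8,5],[0,7,5],[0,6,6],[0,0,0],[0,0,0]]' --delta_rot '[[-0.4,-0.3,0],[0,0,0],[0,0,0],[0,0,0],[0,0,0],[0,0,0],[0,0,0],[0,0,0]]' --jaw '[0,0,0,0,0,0,0,0]'

```text
time: 55.3
tool_pos: [457.6, 276.8, 176.0]
tcp_rot: [180.0, -0.0, -3.6]
ft_force: [-0.1, 1.4, 6.0]
finger_gap: 0.0
```

```bash
python3 - <<'E'
from h import *
p,R,s=pose(); print(p,s['tcp_rot'],s['ft_force'])
b=save('scene','s34')
x0,y0,x1,y1=380,280,640,480
cv2.imwrite('pics/c34.png',cv2.cvtColor(cv2.resize(b[0][y0:y1,x0:x1],None,fx=3,fy=3,interpolation=cv2.INTER_CUBIC),cv2.COLOR_RGB2BGR))
E
```

```text
[457.58214303 276.80859813 175.99144899] [ 1.79999759e+02 -3.95764424e-02 -3.61839626e+00] [-0.0556137   1.39678286  5.95813544]
```

View pics/c34.png

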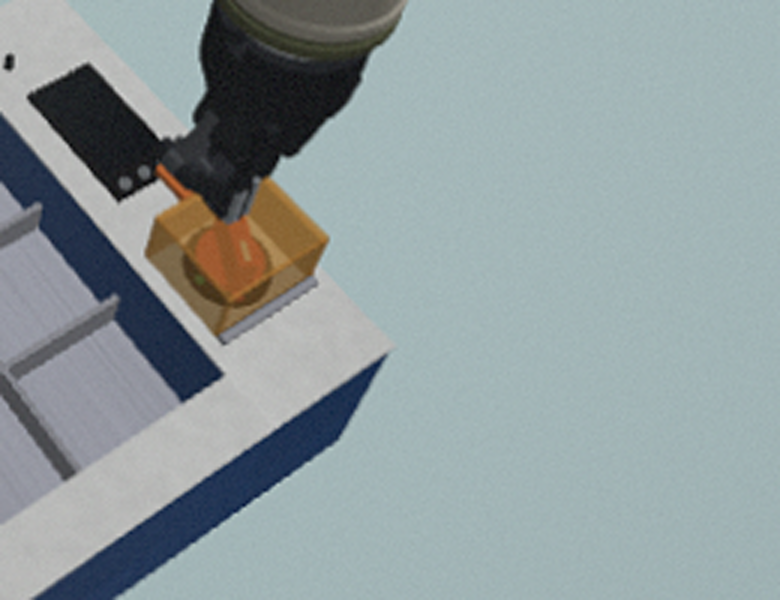

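>>> jog_arm --offset '[[0,0,1],[0,0,0],[0,0,-20],[0,0,-40],[0,0,-40],[0,10,-20],[0,0,0],[0,0,0]]' --delta_rot '[[0,0,0],[0,0,0],[0,0,0],[0,0,0],[0,0,0],[0,0,0],[0,0,0],[0,0,0]]' --jaw '[0,0,0,0,0,0,0,0]'

```text
time: 56.15
tool_pos: [454.9, 268.5, 296.5]
tcp_rot: [179.9, 0.3, -3.4]
ft_force: [0.6, -0.1, 0.0]
finger_gap: 0.2
```

```bash
python3 - <<'E'
from h import *
p,R,s=pose(); print(p,s['tcp_rot'],s['ft_force'])
pw,d,m=save('wrist','w35');save('scene','s35');save('top','t35')
X=cloud(m,d)
hsv=cv2.cvtColor(pw,cv2.COLOR_RGB2HSV);h,s,v=cv2.split(hsv)
mk=((h>=5)&(h<=16)&(s>200)).astype(np.uint8)
n,l,st,ce=cv2.connectedComponentsWithStats(mk)
for i in range(1,n):
    if st[i,4]>200: print(st[i],np.median(X[l==i],0))
E
```

```text
[454.92666533 268.48172924 296.52829317] [179.87141363   0.28226624  -3.43206818] [ 0.63816638 -0.12032165  0.03002698]
[ 296  170   49   63 2073] [458.16214479 295.29203488 176.07971435]
[ 300  247   41   33 1283] [456.46600194 249.65966159 176.07311074]
```

View pics/w35.png

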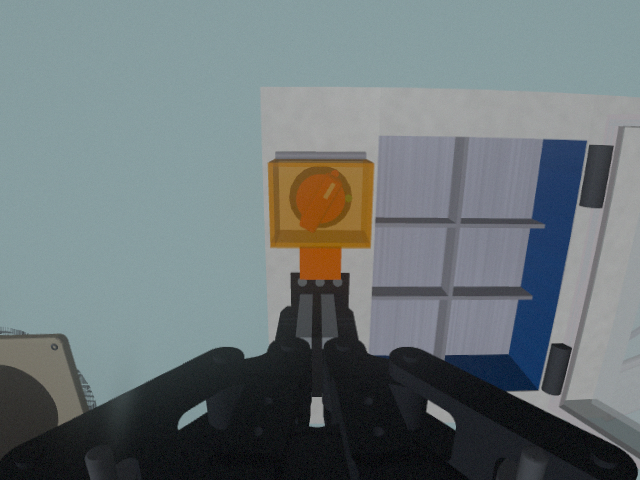

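View pics/s35.png

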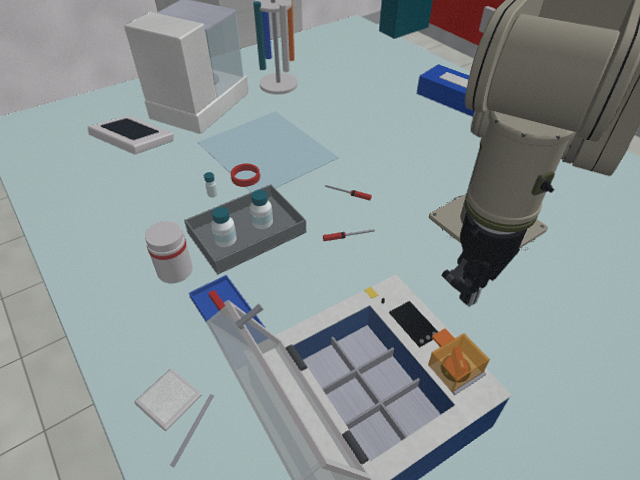

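View pics/t35.png

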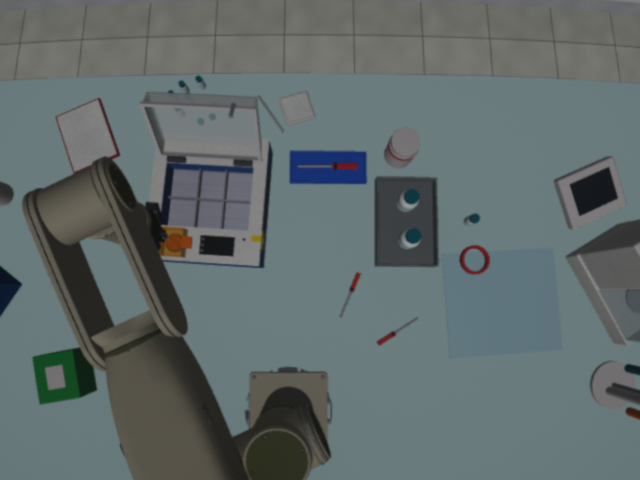

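```bash
python3 - <<'E'
from h import *
p,d,m=load('t35'); p0,_,m0=load('top0')
c=np.array([697,-112]); print('handle',onz(m,[(346,166.8)],12)[0,:2]-c,'tip',onz(m,[(298.5,166.3)],12)[0,:2]-c)
hsv=cv2.cvtColor(p,cv2.COLOR_RGB2HSV);h,s,v=cv2.split(hsv)
mk=((h>=84)&(h<=100)&(s>120)&(v<150)).astype(np.uint8); mk[:,:378]=0; mk[:,436:]=0; mk[:180]=0; mk[262:]=0
n,l,st,ce=cv2.connectedComponentsWithStats(mk)
for i in range(1,n):
    if st[i,4]>30: print('cap',st[i],onz(m,ce[i],98)[0,:2]-[533,-335.5])
print(np.abs(p.astype(int)-p0)[120:280,455:500].max(), np.abs(p.astype(int)-p0)[120:175,380:425].max())
E
python3 - <<'E'
from h import *
print(r.hand_in()); print(monitor.sense()['time'])
E
```

```text
handle [ -0.54009193 -55.00771578] tip [ 0.76406407 84.24715294]
cap [405 189  14  14 156] [58.81628948 -3.4519295 ]
cap [407 229  14  14 159] [-50.22522916  -5.29995857]
6 6
the job is handed in; nothing more can be done
None
the job is handed in; nothing more can be done
```

I did every step in the required order and handed the job in at about 56 s. The interface gave no verdict.

**What I did**
- I flipped the guard fully open and turned the main switch about 60° until it hit its stop.
- I pushed the rod about 43 mm into the slot, and the lid sprang open.
- I laid the rod in the blue tray.
- Only two bottles were present. I stood both in the carrier, then pushed the guard shut.

**Last checks before handing in** (from the cameras)
- **Guard:** shut. The guard top and tab measured 176 mm above the bench, which matches the starting pose.
- **Switch:** still at the red off dot, and the lid was still open.
- **Rod:** along the tray's centre line, handle 55 mm and tip 84 mm from its centre, both inside the walls.
- **Bottles:** upright, about (+59, -3) mm and (-50, -5) mm from the carrier's centre, well inside the limits.
- **Jar, ring lid and vial:** the top view showed no change around them from the first picture.
- **Gripper:** clear of everything and reading no contact force.

**Doubtful readings**
- When I set the bottles down, the force reading gave no clear sign of contact. I released where the downward motion stalled, within about 1 mm of the expected height.
- The scene camera's height check on the bottle caps was poor because of partial masks, so I relied on the wrist camera's depth instead.

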